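# Fit the range switch's extension shaft

### The job

Take the long shaft with the bar knob out of the grey parts block, thread it down through the hole in the face-up front panel and the matching hole in the metal screen under it, and work its flat tang into the slotted coupling of the switch below until it drops fully home; then turn the knob clockwise to the switch's stop and let go. The slot's direction cannot be seen, so feel for it: press only lightly, because the switch's circuit board bends and must not be bowed, and do not ram the panel or the screen. Leave the spare shaft, jar, screwdriver and solder reel where they are.

Things in the scene. Friction and masses are not known exactly. Their poses are not given: they have to be found in the camera images.
- knob (a point): Aluminium bar knob fixed on the steel shaft to be fitted (100 g); point on the shaft's axis, half-way up the bar. Bar 34 mm long (point's x), 14 mm wide (y: the flats to grip), 30 mm tall, on a round skirt 34 mm across, 4 mm thick. Shaft 10 mm thick, upright, z up; its end is 84 mm below this point. Dark line on the bar is along x; both ways round fit. Starts in the block, skirt on the block's top.
- tip (a point): Lower end of that shaft, on its axis; axes as for knob. The last 11 mm is a flat, square-ended tang, 9.6 mm wide along x and 3 mm thick along y. In the slot it has 0.1 rad of play either way.
- panel_hole (a point): Centre of the shaft hole at the upper face of the fixed, face-up front panel (88 x 210 x 4 mm, light grey, dark display), 102 mm above the bench. x: along the panel's short side, y: long side (display to +y), z up. Hole 11 mm wide, 1 mm chamfer. Nothing stands over 2 mm high on the panel. Shaft fully home: its end 60 mm (+-3) below this point, the knob's skirt 5 mm (+-3) above the panel.
- screen_hole (a point): Centre, at the upper face, of the hole in the aluminium screen (3 mm thick, fixed) 33 mm below the panel's upper face; same 11 mm hole, in line with the panel's.
- coupling (a point): Nominal top of the switch's brass coupling on the holes' axis, 50 mm below the panel's upper face; true top up to 3 mm higher or lower, each time. Axes as panel_hole's; they do not turn. Coupling 20 mm across, with a straight slot 4 mm wide, 10 mm deep. At first the slot lies 0.25 to 1.5 rad anticlockwise (from above) of x, not shown. Driven to the clockwise stop, the bar lies along x.
- panel: The fixed front panel, the screen and the white corner posts, as one; origin on the bench under the panel's centre, the hole being 55 mm to -y of it.
- board (a joint): How far (m) the switch's green circuit board under the screen is sprung from rest; negative: bent down. It carries switch and coupling. 12 N bends it down 1 mm; more than 1.2 mm ruins it. The switch turns stiffly (0.05 N m): a hard-pressed tang drags it round.
- stand: Fixed grey parts block, 52 mm (x) x 124 mm (y) x 68 mm high, origin under its centre. Two loose holes 35 mm either side of the centre along y: the bar-knobbed shaft is in one, a spare shaft in the other.
- spare: Spare short shaft with a round knob (22 mm wide, 16 mm tall, on a 34 mm skirt that rests on the block's top); its top is 20 mm above the block. To be left alone. Origin at the shaft's lower end.
- jar: Clear jar with white cap, 48 mm wide, 55 mm tall; to be left alone. Origin under its centre.
- driver: Screwdriver, 170 mm long, lying; to be left alone.
- reel: Solder reel lying flat, 60 mm wide, 40 mm tall; to be left alone. Origin under its centre.
Things that resemble listed ones, but are neither listed nor needed, are in the scene too. What is shaped like the part that bears knob but brown or purple is not meant.

How it is judged:
On the way, in this order (a step that is already met when the one before it is completed fails the run):
1. the shaft's end has passed through the panel and the screen (z of tip in the frame of panel_hole below -0.04 m and x of tip in the frame of panel_hole between -0.004 and 0.004 m and y of tip in the frame of panel_hole between -0.004 and 0.004 m), for 0.1 s.
2. the tang is home in the coupling's slot (z of tip in the frame of panel_hole below -0.0555 m), for 0.2 s.
At the end, for the whole second after the job is handed in: The shaft stands in the panel and screen with its end fully home in the slot (at least 55.5 mm below the panel's upper face, within 4 mm of the hole's axis), its tang and bar knob within 0.2 rad of the panel's short side (the clockwise stop), released and at rest (z of tip in the frame of panel_hole below -0.0555 m and x of tip in the frame of panel_hole between -0.004 and 0.004 m and y of tip in the frame of panel_hole between -0.004 and 0.004 m and angle between the x axis of tip and the x axis of panel_hole, either way round below 0.2 rad and linear speed of shaft below 0.02 m/s); the robot touches nothing.
It fails at once if the circuit board was bowed by more than 1.2 mm (about 14 N) (value of joint board below -0.0012 m).
It fails at once if the panel or screen was rammed (more than 25 N from the shaft) (contact force between shaft and panel above 25 N).
It fails at once if the spare shaft, jar, screwdriver or solder reel was disturbed (moved over 15 mm) (distance of any of spare, jar, driver, reel from where it was at the start of the episode above 0.015 m).
It also fails if it takes over 72 s, if anything falls off the work surface, if the arm or the gripper's body presses on something with over 40 N, if the wrist force passes 120 N, or if a joint passes its speed limit or range.

### The arm

A 7-joint arm with a two-finger parallel gripper is mounted at the origin on the work surface. World frame = base frame: x ahead of the robot, y to its left, z up, the work surface at z = 0. Lengths are in m, angles in rad, forces in N, time in s.
With the tool pointing down it reaches from about 0.4 to 0.85 m from the base axis. Payload 10.4 kg.
Tool frame: the origin (TCP) lies between the finger pads; the fingertips stand manip.finger_overhang ahead of it and the grasp point (between the pads) lies 11 mm behind it (manip.finger_overhang is the distance from the TCP to the fingertips, in m); x points along the fingers, z is the direction in which the jaws open and shut, and the axes are right-handed (so a half turn about x gives the same grasp; the last joint's range is limited). The gripper opens to 85 mm and grips with 20 to 120 N. Pads are 22 mm wide; open, the fingers measure 114 mm over their backs; the gripper's body (76 mm by 85 mm) begins 54 mm behind the grasp point. The pads swing forward as they close: fully open they stand 13 mm farther back than shut.
Start: joints at [1.313, 0.332, -0.065, 1.46, 0.022, 1.35, -0.088], TCP at [0.145, -0.608, 0.239] pointing down, gripper open.
Joint ranges: [-2.6, 2.6], [-0.5, 2.12], [-1.47, 1.34], [0.16, 2.42], [-1.27, 4.41], [0.06, 2.06], [-2.6, 2.6]. Speed limits (rad/s): [2.22, 2.22, 2.79, 2.79, 3.14, 3.14, 3.14].

### API

Orientations are given as a unit quaternion [x, y, z, w].
In Python, from workcell import get_obs, camera, workorder, manip gives the robot as it stands. The module is installed in compiled form; this text tells all that it offers.
- The arm moves only by the tool play_rows, never from a script. Its argument "increments" is text: rows parted by semicolons, each of 4 numbers parted by spaces: the shift along the tool's x, y, z in m, then the turn about the tool's x in rad. A call has 1 to 20 rows; each row shifts and turns the pose as measured when the row begins, along the tool's axes as they then stand; what a row does not reach is not made up. A row lasts 1/10 s, in which the tool goes at most 50 mm and 8.59 degrees, less where a joint would pass 70% of its speed; a pose out of reach is approached as far as the arm can. A call is refused whole if a number of a shift passes 0.05 or a number of a turn 0.15, either way. A call with a gripper value outside its range is refused whole. "hand" is the gripper command: -1 is fully open, 1 is shut, values between are in proportion, set as the call begins (left out, the last holds). The fingers move at their own pace and stop on an object; "squeeze" is the grip in N (left out, the last holds). Time passes only in rows, so rows that do not move let the fingers close. It gives the time, the measured TCP pose, the force and the opening at its end, in the units of the state.
- get_obs(): the state, without advancing time (a new reading comes with each control period).
- camera(name): name is "scene" or "top"; returns a dict with "img" (420x560x3 uint8, blue, green, red), "fov_y" (degrees; the focal length in pixels is half the picture's height over the tangent of half this angle, whatever the lens; pixels are square), "cx", "cy" (the principal point, pixels), "R" (3x3) and "t" (3): a world point X has camera coordinates R X + t. Camera axes: x right, y down, z forward; pixel columns grow to the right and rows downward; lengths in m; the calibration is good to about 2 mm. A picture is of the moment at which its call begins. There is no depth.
- workorder.hand_in(): hands the job in, once; it reports no verdict.
The state is a dict: "clock": time; "joint_pos": joint angles; "joint_velocities": joint speeds; "tau": joint torques, N m; "position": TCP position; "ee_rot": TCP orientation; "ft_force": force on the tool from outside, world axes, zero at the start; "torque": the same for the moment, N m; "grip_width": opening from 0.0 (shut) to 1.0 (fully open).
Only numpy, scipy, OpenCV 4.12 (cv2) and the standard library are available. Lean on these libraries where they do the work, as an engineer would, in place of code of your own. Each camera call takes 0.05 s, during which the arm holds its last target.

## Working session

There is one attempt and no reset: what is moved stays moved. The work goes in short steps, Python scripts to look and compute and a tool call to move; the robot and the scene stay as the last step left them, time stands still between calls to the robot, and variables do not carry over. Pictures are saved under pics/ and viewed, and the job is handed in when it is done.

Besides the shell and the picture viewer there is one more tool, called after "Call:" by a JSON object that holds its "op" and its "data". play_rows: Moves the arm, as the interface text tells. Its arguments: {"type":"object","properties":{"increments":{"type":"string"},"hand":{"type":"number"},"squeeze":{"type":"number"}},"required":["increments"]}

```bash
mkdir -p pics
cat > h.py <<'E'
import numpy as np, cv2
from workcell import get_obs, camera, workorder, manip
def cam(n):
    c=camera(n); R=np.array(c['R']);t=np.array(c['t'])
    f=210/np.tan(np.radians(c['fov_y'])/2)
    return c['img'],R,t,f,c['cx'],c['cy']
def proj(C,X):
    _,R,t,f,cx,cy=C; p=R@np.array(X)+t; return np.array([cx+f*p[0]/p[2],cy+f*p[1]/p[2]])
def onz(C,u,v,z):
    _,R,t,f,cx,cy=C; d=R.T@np.array([(u-cx)/f,(v-cy)/f,1]); o=-R.T@t
    return o+d*(z-o[2])/d[2]
E
python3 - <<'E'
from h import *
o=get_obs(); print(o); print(manip.finger_overhang, [x for x in dir(manip) if x[0]!='_'])
for n in('scene','top'):
    C=cam(n); cv2.imwrite(f'pics/{n}0.png',C[0]); np.savez(f'{n}0.npz',img=C[0],R=C[1],t=C[2],p=C[3:]); print(n,C[3:], -C[1].T@C[2],C[1])
E
```

```text
{'clock': 0.0, 'joint_pos': array([ 1.31337822,  0.33287154, -0.06469237,  1.46095064,  0.02158543,
        1.34989508, -0.08850234]), 'joint_velocities': array([ 7.77955806e-04,  7.17868920e-04,  8.17040867e-04, -8.49783483e-04,
       -9.80455847e-04,  2.85640020e-05,  5.64824538e-04]), 'tau': array([ 5.35343970e-04, -6.25445938e+01,  4.95422271e-02, -3.91600156e+01,
        1.62740622e-02,  1.00633103e-02,  2.32782054e-05]), 'position': array([ 0.1453261 , -0.6074918 ,  0.23851165]), 'ee_rot': array([ 0.43828317,  0.55553779, -0.4376879 ,  0.55472058]), 'ft_force': array([-0.50756067,  0.53792295, -0.1721564 ]), 'torque': array([-0.05711749, -0.01078847,  0.07442891]), 'grip_width': 1.000737504578457}
0.008 ['MotionError', 'finger_overhang']
scene (np.float64(514.6628180294133), 275.9299802128737, 219.50737298212897) [0.91192338 0.52007916 0.76326843] [[-0.83393484  0.55161384  0.01657873]
 [ 0.38716851  0.60620426 -0.69470637]
 [-0.39325974 -0.57292109 -0.71910236]]
top (np.float64(405.68898174740247), 270.1704230755989, 216.11227127772466) [ 0.49377728 -0.00956057  0.87187363] [[-0.01704184 -0.99975073 -0.01442395]
 [-0.99844405  0.01778209 -0.05285152]
 [ 0.05309483  0.01350082 -0.99849821]]
```

View pics/scene0.png

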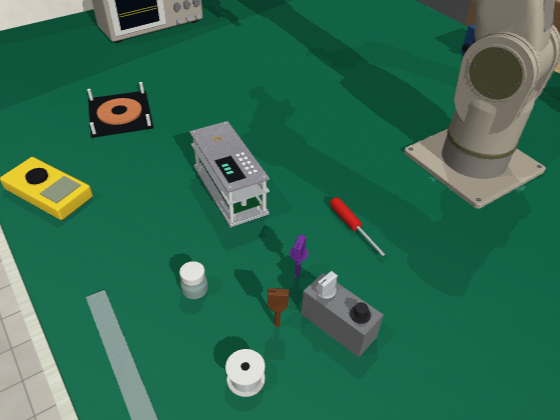

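View pics/top0.png

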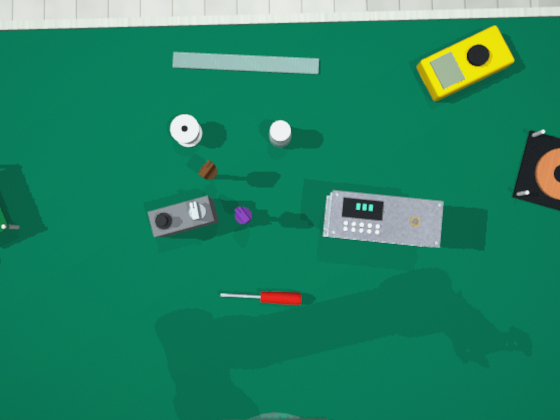

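The scene shows the block at about (340,315), with the bar knob at (327,285) and the spare at (361,313). The panel's hole is near (217,139) in scene and (414,221) in top. I'll zoom in on those.

Run:
```python
import cv2, numpy as np
s=cv2.imread('pics/scene0.png');t=cv2.imread('pics/top0.png')
def z(i,x,y,w,h,k): return cv2.resize(i[y:y+h,x:x+w],None,fx=k,fy=k,interpolation=cv2.INTER_CUBIC)
a=z(t,140,140,130,110,6); cv2.imwrite('pics/z1.png',a[:600,:800])
cv2.imwrite('pics/z2.png',z(t,320,180,130,75,6))
cv2.imwrite('pics/z3.png',z(s,260,220,130,90,6)); cv2.imwrite('pics/z4.png',z(s,180,115,100,100,6))
```

```text
(no output)
```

View pics/z1.png

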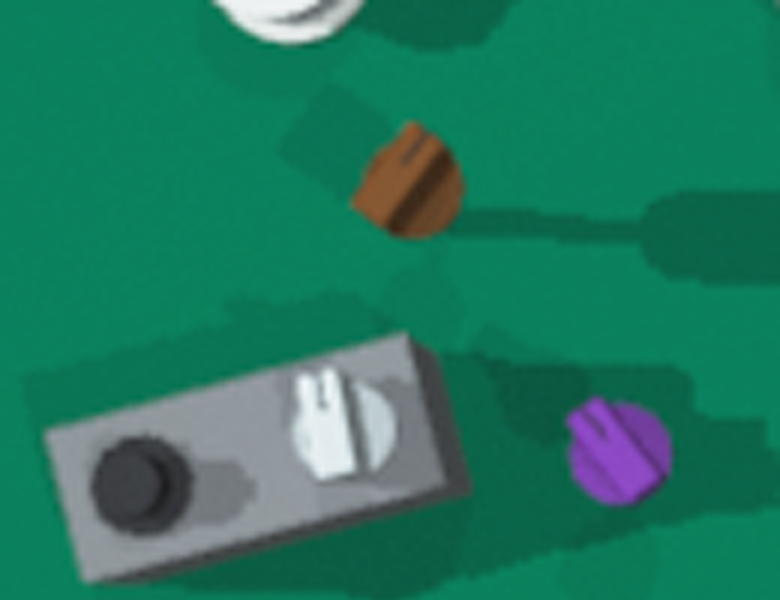

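View pics/z2.png

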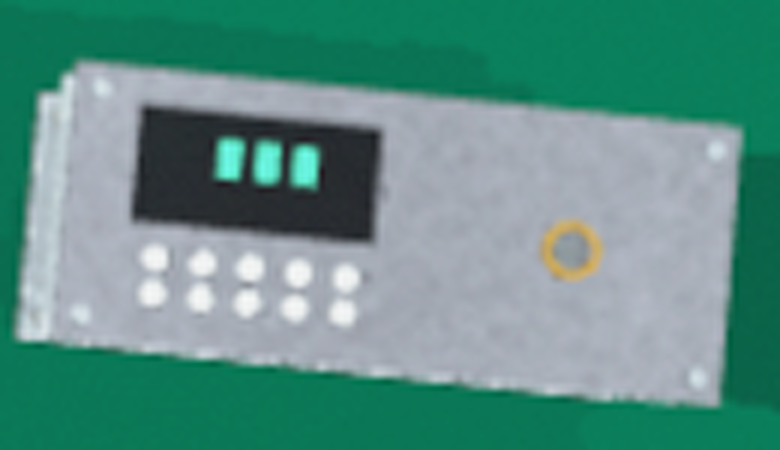

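View pics/z3.png

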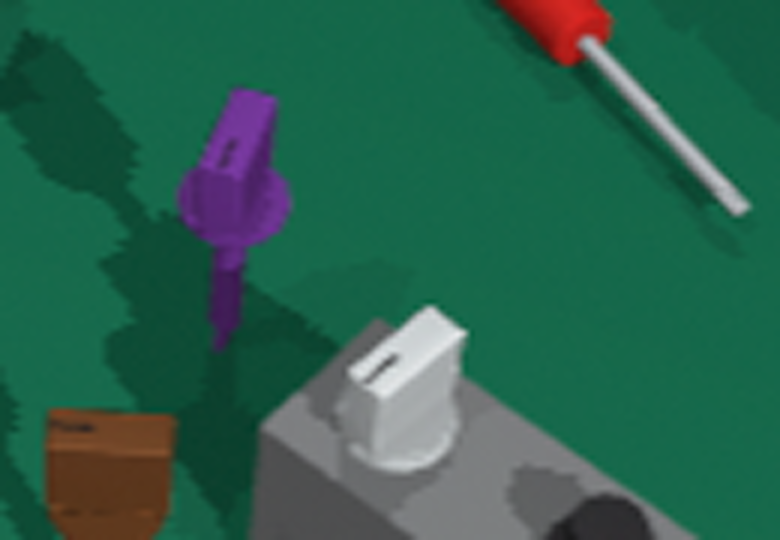

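View pics/z4.png

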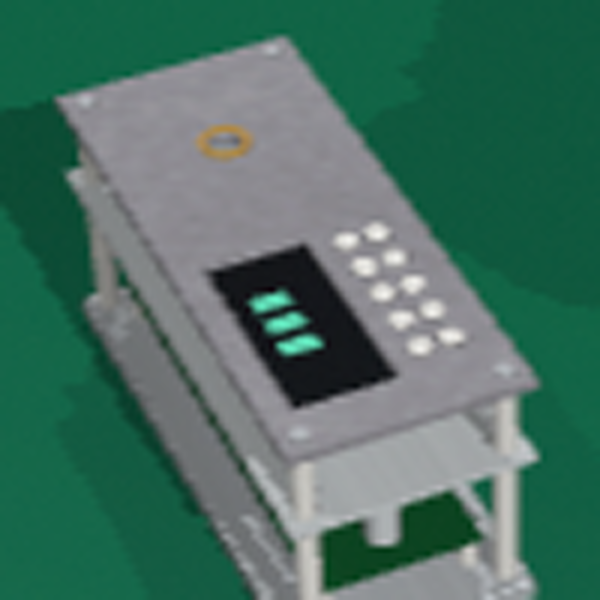

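```bash
cat > m.py <<'E'
from h import *
def ld(n):
    d=np.load(f'{n}0.npz'); return (d['img'],d['R'],d['t'],*d['p'])
T=ld('top');S=ld('scene')
def u(x,y,ox,oy,k=6): return ((x+.5)/k-.5+ox,(y+.5)/k-.5+oy)
def tri(a,b):
    A=[];B=[]
    for C,p in((T,a),(S,b)):
        _,R,t,f,cx,cy=C
        for i,c in((0,cx),(1,cy)):
            k=(p[i]-c)/f; A.append(R[i]-k*R[2]);B.append(k*t[2]-t[i])
    return np.linalg.lstsq(np.array(A),np.array(B),rcond=None)[0]
E
python3 - <<'E'
from m import *
np.set_printoptions(precision=4,suppress=True)
def show(name,tp,sp,z):
    for n,C,ps in(('top',T,tp),('scene',S,sp)):
        P=np.array([onz(C,*p,z) for p in ps]); print(name,n,P[:,:2].tolist(),'mean',P.mean(0)[:2])
    if len(tp)==len(sp): print(name,'tri',[tri(a,b) for a,b in zip(tp,sp)])
# ring
def ring(C,x,y):
    im=C[0];h=cv2.cvtColor(im,cv2.COLOR_BGR2HSV)
    m=((h[...,0]>8)&(h[...,0]<30)&(h[...,1]>70)).astype(np.uint8); k=np.zeros_like(m);k[y-9:y+9,x-9:x+9]=1;m*=k
    q=np.argwhere(m)[:,::-1].astype(np.float32); print(len(q),q.mean(0),(q.max(0)+q.min(0))/2); return cv2.minEnclosingCircle(q)[0], q.mean(0)
rt=ring(T,414,221); rs=ring(S,217,139)
show('hole',[rt[0],rt[1]],[rs[0],rs[1]],.102)
tc=[u(78,62,320,180),u(742,127,320,180),u(720,405,320,180),u(52,343,320,180)]
sc=[u(287,460,180,115),u(56,99,180,115),u(288,38,180,115),u(539,384,180,115)]
show('panel',tc,sc,.102)
show('bar',[u(294,374,140,140),u(338,368,140,140),u(356,474,140,140),u(310,480,140,140)],[u(348,373,260,220),u(385,397,260,220),u(467,333,260,220),u(430,306,260,220)],.102)
show('block',[u(45,431,140,140),u(408,333,140,140),u(445,484,140,140),u(85,583,140,140)],[],.068) if 0 else None
P=np.array([onz(T,*u(*q,140,140),.068) for q in((45,431),(408,333),(445,484),(85,583))]);print('block',P,P.mean(0))
a=P[1]-P[0];print(np.linalg.norm(a),np.degrees(np.arctan2(a[1],a[0])))
E
```

```text
44 [414.6136 221.4091] [414.5 221.5]
28 [217.1071 138.1071] [217.  138.5]
hole top [[0.5193955635538142, -0.2719658887257175], [0.519833499182532, -0.2718943683025708]] mean [ 0.5196 -0.2719]
hole scene [[0.5232789175844625, -0.2722645560952939], [0.523268056443825, -0.27182068694108497]] mean [ 0.5233 -0.272 ]
hole tri [array([ 0.5208, -0.2737,  0.0997]), array([ 0.521 , -0.2735,  0.0997])]
panel top [[0.5825082030562104, -0.11875603940472067], [0.5579934773624288, -0.3272133232914535], [0.47069012027521484, -0.31690554676682664], [0.49367245862666514, -0.10833882678076626]] mean [ 0.5262 -0.2178]
panel scene [[0.5864752770558779, -0.11762505842447435], [0.5620696495074837, -0.32532589204385143], [0.4740385940406184, -0.3136994971940862], [0.5001768385083356, -0.10537445418170643]] mean [ 0.5307 -0.2155]
panel tri [array([ 0.5839, -0.12  ,  0.0986]), array([ 0.5592, -0.3295,  0.098 ]), array([ 0.4709, -0.3189,  0.0976]), array([ 0.495 , -0.1102,  0.0957])]
bar top [[0.5646321067325166, 0.15617926633809784], [0.5662905956826633, 0.14212491146692463], [0.5324194097941949, 0.1366437665363606], [0.530771756318807, 0.15130018825723032]] mean [0.5485 0.1466]
bar scene [[0.570533991341817, 0.14484648470320372], [0.5670119277798351, 0.15654147404941904], [0.5353662453448087, 0.15147133947243047], [0.5381089122008018, 0.13870035302571543]] mean [0.5528 0.1479]
bar tri [array([0.5687, 0.1514, 0.1077]), array([0.5641, 0.1473, 0.0898]), array([0.5303, 0.1416, 0.088 ]), array([0.5358, 0.1459, 0.108 ])]
block [[0.5503 0.2466 0.068 ]
 [0.5807 0.1254 0.068 ]
 [0.5303 0.1136 0.068 ]
 [0.4996 0.2334 0.068 ]] [0.5402 0.1797 0.068 ]
0.12498650159154985 -75.89134708230239
```

```bash
cat >> h.py <<'E'
from scipy.spatial.transform import Rotation as Ro
def st():
    o=get_obs(); M=Ro.from_quat(o['ee_rot']).as_matrix(); p=np.array(o['position'])
    return o,M,p
def yawz(M): return np.degrees(np.arctan2(M[1,2],M[0,2]))
def to(target):
    o,M,p=st(); d=np.array(target)-p; return M.T@d
E
python3 - <<'E'
from h import *
np.set_printoptions(precision=4,suppress=True)
o,M,p=st(); print(M,'yaw jaw',yawz(M)); print(p,o['joint_pos'])
print(to([.45,-.30,.239]),to([.5505,.147,.239]))
E
```

```text
[[-0.0003  0.9725  0.2327]
 [ 0.0012  0.2327 -0.9725]
 [-1.     -0.     -0.0013]] yaw jaw -76.54228448340572
[ 0.1454 -0.6075  0.2386] [ 1.3134  0.3328 -0.0647  1.4609  0.0216  1.3499 -0.0885]
[-0.0001  0.3678 -0.2282] [ 0.0004  0.5696 -0.6395]
```

Call:
{"op": "play_rows", "data": {"increments": "0 0.045 -0.028 0;0 0.045 -0.028 0;0 0.045 -0.028 0;0 0.045 -0.028 0;0 0.045 -0.028 0;0 0.045 -0.028 0;0 0.045 -0.028 0;0 0.045 -0.028 0;0 0.02 -0.045 0;0 0.02 -0.045 0;0 0.02 -0.045 0;0 0.02 -0.045 0.04;0 0.02 -0.045 0.04;0 0.02 -0.045 0;0 0.02 -0.045 0;0 0.02 -0.045 0", "hand": 0.05, "squeeze": 40}}

```text
clock: 1.7
position: [0.5154, 0.0663, 0.2339]
ee_rot: [0.464, 0.535, -0.466, 0.53]
ft_force: [0.7, -1.0, 0.6]
grip_width: 0.476
```

Run:
```python
from h import *
np.set_printoptions(precision=4,suppress=True)
o,M,p=st(); print(o['clock'],p,yawz(M),M[:,0],o['joint_pos'],o['grip_width'],o['ft_force'])
print(to([.5505,.147,.239]))
```

```text
1.7 [0.5154 0.0663 0.2339] -82.16638236619386 [-0.007   0.0027 -1.    ] [ 0.4114  0.1664 -0.6856  1.7098  0.1041  1.31   -1.7289] 0.4761591240823913 [ 0.7444 -1.0245  0.5514]
[-0.0051  0.0457 -0.0752]
```

Call:
{"op": "play_rows", "data": {"increments": "0 0.023 -0.037 0;0 0.023 -0.037 0;0 0 0 0;0 0 0 0"}}

```text
clock: 2.1
position: [0.5504, 0.1573, 0.2325]
ee_rot: [0.462, 0.539, -0.463, 0.531]
ft_force: [0.5, -0.9, -0.3]
grip_width: 0.477
```

Run:
```python
from h import *
np.set_printoptions(precision=4,suppress=True)
o,M,p=st(); print(o['clock'],p,yawz(M),M[:,0],o['joint_pos'],o['grip_width'],o['ft_force'])
print(to([.5505,.147,.239]))
for n in('scene','top'):
    C=cam(n); cv2.imwrite(f'pics/{n}1.png',C[0]); print(proj(C,[.5505,.147,.102]))
s=cv2.imread('pics/scene1.png');t=cv2.imread('pics/top1.png')
a=cv2.resize(s[150:350,240:420],None,fx=2.9,fy=2.9); b=cv2.resize(t[140:260,140:260],None,fx=2.3,fy=2.3)
cv2.imwrite('pics/a1.png',np.hstack([a,np.vstack([b,np.zeros((a.shape[0]-b.shape[0],b.shape[1],3),np.uint8)])]))
```

```text
2.1 [0.5504 0.1573 0.2325] -81.61962206051973 [-0.0094  0.006  -0.9999] [ 0.2476  0.307  -0.7275  1.577   0.198   1.3424 -1.9272] 0.4769749645712503 [ 0.47   -0.9086 -0.3413]
[-0.0065 -0.0015  0.0102]
[328.328  277.2591]
[193.4285 209.2123]
```

View pics/a1.png

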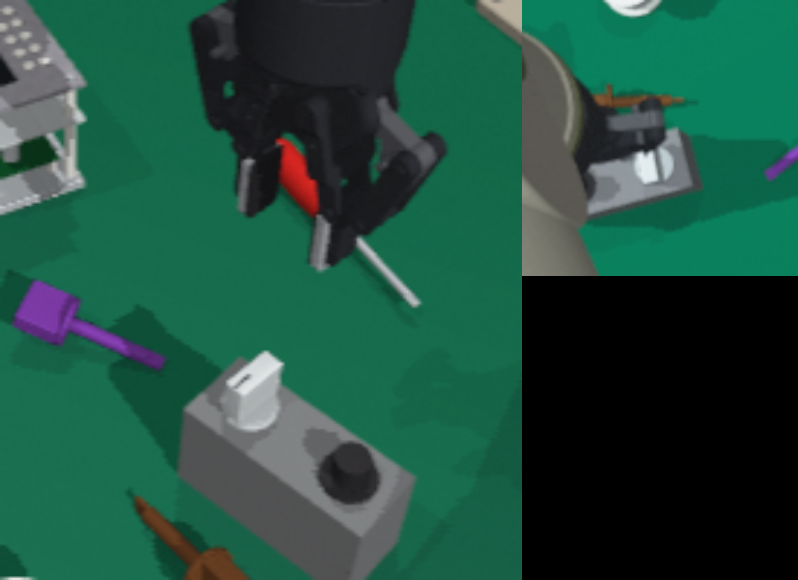

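Call:
{"op": "play_rows", "data": {"increments": "0.02 -0.001 0.005 0;0.02 -0.001 0.005 0;0.02 0 0 0;0.02 0 0 0;0 0 0 0;0 0 0 0"}}

```text
clock: 2.8
position: [0.5497, 0.1362, 0.1522]
ee_rot: [0.465, 0.533, -0.467, 0.53]
ft_force: [-0.4, 0.4, 0.5]
grip_width: 0.475
```

```bash
cat > look.py <<'E'
from h import *
import sys
np.set_printoptions(precision=4,suppress=True)
def look(tag,tgt=None,sc=(240,150,180,200),tp=(140,140,120,120),k=2.9,pic=True):
    o,M,p=st(); print(o['clock'],p,'jaw',yawz(M),'x',M[:,0],'j',o['joint_pos'],'g',o['grip_width'],'F',o['ft_force'],'T',o['torque'])
    if tgt is not None: print('to',to(tgt))
    if not pic: return
    ims=[]
    for n,(x,y,w,h) in(('scene',sc),('top',tp)):
        C=cam(n); cv2.imwrite(f'pics/{n}{tag}.png',C[0]); i=C[0][y:y+h,x:x+w]; kk=min(395/w,590/h); ims.append(cv2.resize(i,None,fx=kk,fy=kk,interpolation=cv2.INTER_CUBIC)); print(n,kk)
    H=max(i.shape[0] for i in ims); ims=[cv2.copyMakeBorder(i,0,H-i.shape[0],0,0,0) for i in ims]
    cv2.imwrite(f'pics/a{tag}.png',np.hstack(ims))
E
python3 -c "
from look import *
look('2',[.5505,.147,.084],sc=(260,180,140,160),tp=(140,150,110,110))"
```

```text
2.8 [0.5497 0.1362 0.1522] jaw -82.42790756776007 x [-0.0053  0.0005 -1.    ] j [ 0.2617  0.3556 -0.7022  1.695   0.2423  1.1855 -1.9412] g 0.4751258735867597 F [-0.4269  0.3725  0.5497] T [-0.0215 -0.0319 -0.0238]
to [ 0.0682  0.0026 -0.0105]
scene 2.8214285714285716
top 3.590909090909091
```

View pics/a2.png

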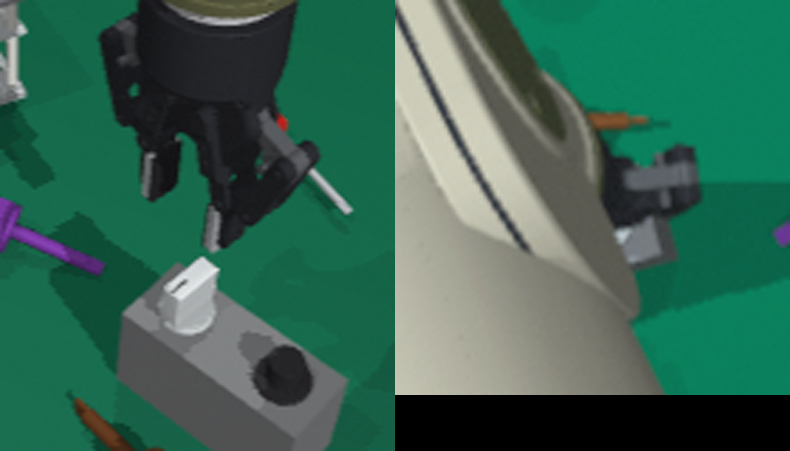

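Call:
{"op": "play_rows", "data": {"increments": "0 0.0015 -0.005 0;0 0.001 -0.003 0;0 0 0 0;0 0 0 0;0 0 0 0"}}

```text
clock: 3.4
position: [0.5527, 0.1464, 0.1555]
ee_rot: [0.466, 0.533, -0.465, 0.532]
ft_force: [0.5, 0.4, -0.1]
grip_width: 0.473
```

```bash
python3 -c "
from look import *
look('3',[.5505,.147,.084],sc=(260,180,140,160),tp=(140,150,110,110),pic=False)"
```

```text
3.4 [0.5527 0.1464 0.1555] jaw -82.38601224336271 x [-0.0004  0.0016 -1.    ] j [ 0.2448  0.3614 -0.7047  1.6815  0.2476  1.1902 -1.9586] g 0.47251470219128117 F [ 0.5385  0.4458 -0.1109] T [ 0.0389  0.0065 -0.0142]
to [ 0.0715 -0.0021 -0.0007]
```

Call:
{"op": "play_rows", "data": {"increments": "0.015 -0.001 0 -0.01;0.015 -0.0005 0 0;0.015 0 0 0;0.012 0 0 0;0.005 0 0 0;0 0 0 0;0 0 0 0"}}

```text
clock: 4.1
position: [0.5497, 0.1457, 0.086]
ee_rot: [0.462, 0.536, -0.463, 0.533]
ft_force: [-0.3, 0.2, 0.5]
grip_width: 0.472
```

```bash
python3 -c "
from look import *
look('3',[.5505,.147,.084],sc=(260,180,140,160),tp=(140,150,110,110))"
```

```text
4.1 [0.5497 0.1457 0.086 ] jaw -81.76628056886786 x [-0.004  0.001 -1.   ] j [ 0.2223  0.4355 -0.6812  1.7508  0.3052  1.0675 -1.9903] g 0.4717753962143836 F [-0.308   0.2119  0.4761] T [-0.0319 -0.0314  0.047 ]
to [ 0.002   0.001  -0.0011]
scene 2.8214285714285716
top 3.590909090909091
```

View pics/a3.png

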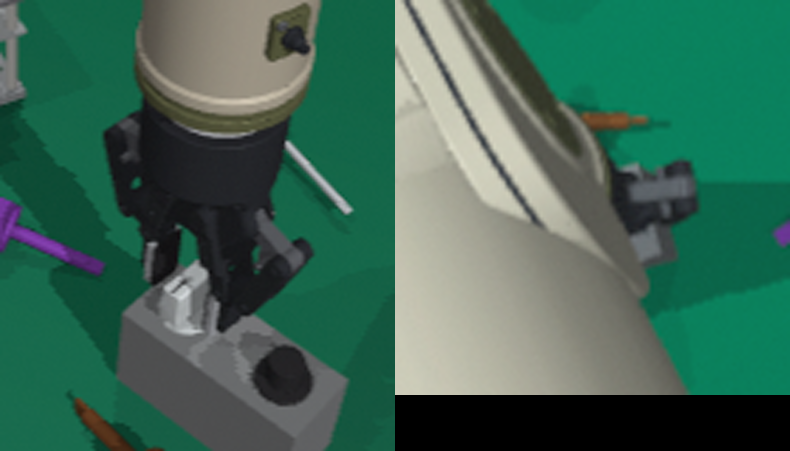

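The fingers straddle the knob, so I'll close on it.

Call:
{"op": "play_rows", "data": {"increments": "0 0 0 0;0 0 0 0;0 0 0 0;0 0 0 0;0 0 0 0;0 0 0 0", "hand": 1, "squeeze": 50}}

```text
clock: 4.8
position: [0.5508, 0.146, 0.088]
ee_rot: [0.463, 0.535, -0.463, 0.534]
ft_force: [0.3, 0.2, -1.4]
grip_width: 0.152
```

```bash
python3 -c "
from look import *
look('4',[.5505,.147,.084],sc=(260,180,140,160),tp=(140,150,110,110))"
```

```text
4.8 [0.5508 0.146  0.088 ] jaw -81.78138307808099 x [-0.0007  0.0013 -1.    ] j [ 0.2226  0.433  -0.6817  1.7492  0.3048  1.068  -1.9901] g 0.1515817607973186 F [ 0.2607  0.2396 -1.3535] T [0.0071 0.008  0.0179]
to [ 0.004  -0.0001 -0.0011]
scene 2.8214285714285716
top 3.590909090909091
```

View pics/a4.png

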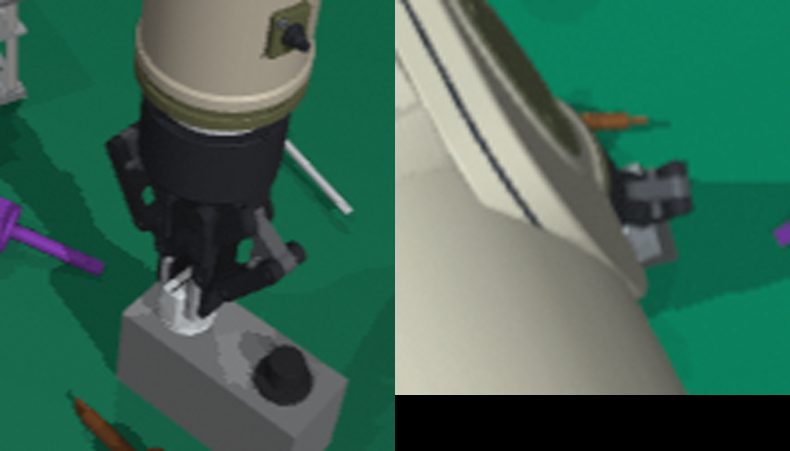

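Call:
{"op": "play_rows", "data": {"increments": "-0.01 0 0 0;-0.015 0 0 0;-0.02 0 0 0;-0.02 0 0 0;-0.02 0 0 0;-0.02 0 0 0;-0.02 0 0 0;-0.015 0 0 0;-0.01 0 0 0;0 0 0 0;0 0 0 0"}}

```text
clock: 6.0
position: [0.5508, 0.1473, 0.2554]
ee_rot: [0.465, 0.534, -0.46, 0.536]
ft_force: [0.3, 0.2, -1.1]
grip_width: 0.151
```

```bash
python3 -c "
from look import *
look('5',[.5205,-.272,.235],sc=(220,120,200,220),tp=(140,100,180,180))"
```

```text
6.0 [0.5508 0.1473 0.2554] jaw -81.64450476248183 x [ 0.0065  0.003  -1.    ] j [ 0.2691  0.2751 -0.7292  1.5621  0.1859  1.3682 -1.9026] g 0.15127429595823982 F [ 0.3021  0.2418 -1.0671] T [ 0.0242  0.0531 -0.0301]
to [ 0.019  -0.091   0.4105]
scene 1.975
top 2.1944444444444446
```

View pics/a5.png

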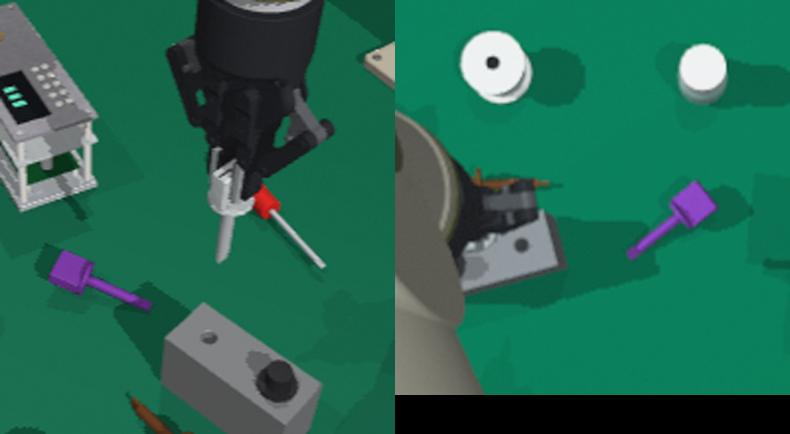

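Call:
{"op": "play_rows", "data": {"increments": "0.002 -0.004 0.02 0;0.002 -0.008 0.035 0;0.002 -0.009 0.04 0;0.002 -0.009 0.04 0;0.002 -0.009 0.04 0;0.002 -0.009 0.04 0;0.002 -0.009 0.04 0;0.002 -0.009 0.04 0;0.002 -0.009 0.035 0;0 -0.006 0.025 0;0 -0.002 0.015 0;0 0 0 0;0 0 0 0"}}

```text
clock: 7.4
position: [0.5165, -0.2424, 0.2224]
ee_rot: [0.461, 0.542, -0.461, 0.531]
ft_force: [0.2, 0.5, -1.1]
grip_width: 0.152
```

```bash
python3 -c "
from look import *
look('6',[.5205,-.272,.235],sc=(160,50,140,160),tp=(320,120,150,150))"
```

```text
7.4 [ 0.5165 -0.2424  0.2224] jaw -81.35944995753488 x [-0.0114  0.0103 -0.9999] j [ 0.7731  0.2724 -0.4893  1.5995  0.1243  1.3163 -1.1539] g 0.15176387696617508 F [ 0.153   0.5124 -1.1148] T [ 0.0284 -0.0261  0.0206]
to [-0.013  -0.0006  0.0297]
scene 2.8214285714285716
top 2.6333333333333333
```

View pics/a6.png

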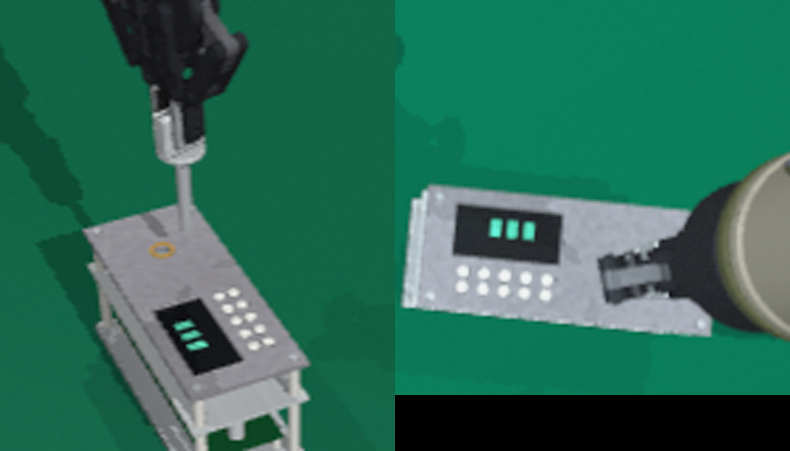

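```bash
python3 -c "
from look import *
for i in range(8):
    o,M,p=st(); print(o['clock'],p,yawz(M),M[:,0],o['ft_force']); 
    camera('top')
"
```

```text
7.5 [ 0.5166 -0.242   0.2226] -81.29494744236709 [-0.011   0.0098 -0.9999] [-0.2848  0.1251 -0.5424]
7.55 [ 0.5167 -0.2419  0.2228] -81.27227048295828 [-0.0108  0.0096 -0.9999] [-0.3436 -0.0558 -0.7542]
7.6 [ 0.5168 -0.242   0.2229] -81.27542181297176 [-0.0106  0.0094 -0.9999] [ 0.4695  0.1422 -0.8241]
7.65 [ 0.5167 -0.2423  0.223 ] -81.28922840819523 [-0.0105  0.0092 -0.9999] [ 0.3539 -0.4353 -0.4699]
7.7 [ 0.5167 -0.2425  0.223 ] -81.30851862586957 [-0.0105  0.0091 -0.9999] [-0.6327 -0.6946 -1.4009]
7.75 [ 0.5166 -0.2428  0.223 ] -81.33257550304603 [-0.0105  0.0091 -0.9999] [ 0.165   0.8414 -1.2635]
7.8 [ 0.5165 -0.243   0.223 ] -81.34892274371624 [-0.0105  0.009  -0.9999] [-0.3253  0.4299 -0.9155]
7.85 [ 0.5164 -0.2432  0.2229] -81.36942514000516 [-0.0107  0.0091 -0.9999] [ 0.1165 -0.0264 -0.5315]
```

Call:
{"op": "play_rows", "data": {"increments": "-0.003 0 0.007 0;-0.003 0 0.007 0;-0.003 0 0.007 0;0 0 0.004 0;0 0 0 0;0 0 0 0;0 0 0 0"}}

```text
clock: 8.6
position: [0.5205, -0.2713, 0.2325]
ee_rot: [0.461, 0.541, -0.461, 0.531]
ft_force: [0.8, 0.7, 0.0]
grip_width: 0.149
```

```bash
python3 -c "
from look import *
look('7',[.5205,-.272,.235],sc=(160,50,140,160),tp=(320,120,150,150),pic=False)"
```

```text
8.6 [ 0.5205 -0.2713  0.2325] jaw -81.45782752810037 x [-0.0104  0.0088 -0.9999] j [ 0.791   0.2995 -0.4722  1.5437  0.1332  1.3443 -1.1164] g 0.14937988779214523 F [0.8207 0.7333 0.0026] T [-0.034   0.0316 -0.0293]
to [-0.0025 -0.0001  0.0006]
```

Call:
{"op": "play_rows", "data": {"increments": "-0.02 0 0 0;-0.03 0 0 0;-0.02 0 0 0;0 0 0 0;0 0 0 0"}}

```text
clock: 9.1
position: [0.5207, -0.2702, 0.3031]
ee_rot: [0.461, 0.542, -0.461, 0.53]
ft_force: [0.5, 0.5, -0.7]
grip_width: 0.152
```

```bash
python3 -c "
from look import *
look('7',[.5205,-.272,.235],sc=(160,50,140,160),tp=(320,120,150,150),pic=False)"
```

```text
9.1 [ 0.5207 -0.2702  0.3031] jaw -81.33957678929028 x [-0.0131  0.0106 -0.9999] j [ 0.7873  0.2705 -0.4748  1.4308  0.1171  1.4855 -1.1041] g 0.1522044093131594 F [ 0.5222  0.4937 -0.6581] T [-0.0216 -0.016   0.0196]
to [0.0681 0.0003 0.0026]
```

Call:
{"op": "play_rows", "data": {"increments": "0 0 -0.04 0;0 0 -0.04 0;0 0 -0.04 0;0 0 0 0;0 0 0 0"}}

```text
clock: 9.6
position: [0.4999, -0.1474, 0.2983]
ee_rot: [0.46, 0.544, -0.462, 0.528]
ft_force: [-0.0, -1.1, -0.5]
grip_width: 0.152
```

```bash
python3 -c "
from look import *
look('7',[.5205,-.272,.235],sc=(160,50,140,160),tp=(320,120,150,150),pic=False)"
```

```text
9.6 [ 0.4999 -0.1474  0.2983] jaw -81.40120353296919 x [-0.0198  0.0127 -0.9997] j [ 0.7082  0.1319 -0.5509  1.5978  0.06    1.4531 -1.2678] g 0.1521967682517094 F [-0.0113 -1.1355 -0.4917] T [-0.0624 -0.0155 -0.0031]
to [0.0613 0.0029 0.1272]
```

Call:
{"op": "play_rows", "data": {"increments": "0 0.032 0.024 0;0 0.032 0.024 0;0 0 0 0;0 0 0 0"}}

```text
clock: 10.0
position: [0.5708, -0.1888, 0.2914]
ee_rot: [0.459, 0.546, -0.464, 0.525]
ft_force: [-0.2, 0.8, -0.3]
grip_width: 0.147
```

```bash
python3 -c "
from look import *
look('7',[.5205,-.272,.235],sc=(160,50,140,160),tp=(320,120,150,150),pic=False)"
```

```text
10.0 [ 0.5708 -0.1888  0.2914] jaw -81.52387047877991 x [-0.0263  0.0131 -0.9996] j [ 0.6608  0.3266 -0.5338  1.3966  0.1554  1.4906 -1.2893] g 0.14745144090716655 F [-0.1657  0.8375 -0.252 ] T [-0.0042  0.0194  0.0468]
to [ 0.0566 -0.0607  0.0759]
```

Call:
{"op": "play_rows", "data": {"increments": "0 -0.04 -0.02 0;0 -0.04 -0.02 0;0 0 0 0;0 0 0 0"}}

```text
clock: 10.4
position: [0.48, -0.1613, 0.2879]
ee_rot: [0.459, 0.548, -0.466, 0.521]
ft_force: [0.6, -0.3, -0.7]
grip_width: 0.153
```

```bash
python3 -c "
from look import *
look('7',[.5205,-.272,.235],sc=(160,50,140,160),tp=(320,120,150,150),pic=False)"
```

```text
10.4 [ 0.48   -0.1613  0.2879] jaw -81.73257362090041 x [-0.0355  0.018  -0.9992] j [ 0.7513  0.1136 -0.5501  1.6376  0.0492  1.4456 -1.2303] g 0.15341575031490307 F [ 0.6427 -0.2934 -0.715 ] T [-0.0662 -0.0747 -0.0329]
to [0.0494 0.0258 0.1166]
```

Call:
{"op": "play_rows", "data": {"increments": "0.025 0 0 0;0.025 0 0 0;0 0 0 0;0 0 0 0"}}

```text
clock: 10.8
position: [0.4795, -0.1615, 0.2388]
ee_rot: [0.46, 0.547, -0.466, 0.522]
ft_force: [-0.5, 0.8, 0.2]
grip_width: 0.157
```

```bash
python3 -c "
from look import *
look('7',[.5205,-.272,.235],pic=False)
for i in range(3):
    camera('top'); o,M,p=st(); print(p,M[:,0])
"
```

```text
10.8 [ 0.4795 -0.1615  0.2388] jaw -81.79163086542961 x [-0.0315  0.016  -0.9994] j [ 0.7492  0.1357 -0.5509  1.7186  0.0631  1.3418 -1.2414] g 0.15746166393601865 F [-0.4906  0.774   0.1833] T [-0.026  -0.085  -0.0229]
to [0.0007 0.0248 0.1153]
[ 0.4794 -0.1615  0.2387] [-0.0316  0.0161 -0.9994]
[ 0.4796 -0.1615  0.2389] [-0.031   0.0159 -0.9994]
[ 0.4796 -0.1615  0.239 ] [-0.0308  0.0157 -0.9994]
```

Call:
{"op": "play_rows", "data": {"increments": "-0.004 0.001 0.006 0;-0.004 0.001 0.006 0;-0.004 0.001 0.006 0;-0.004 0.001 0.006 0;-0.004 0.001 0.006 0;-0.004 0.001 0.006 0;-0.004 0.001 0.006 0;-0.004 0.001 0.006 0;-0.004 0.001 0.006 0;-0.004 0.001 0.006 0;-0.004 0.001 0.006 0;-0.004 0.001 0.006 0;-0.004 0.001 0.006 0;-0.004 0.001 0.006 0;-0.004 0.001 0.006 0;-0.004 0.001 0.006 0;-0.004 0.001 0.006 0;-0.004 0.001 0.006 0;-0.004 0 0 0;0 0 0 0"}}

```text
clock: 12.95
position: [0.5194, -0.2779, 0.3215]
ee_rot: [0.461, 0.545, -0.466, 0.523]
ft_force: [0.3, 1.0, -1.2]
grip_width: 0.151
```

```bash
python3 -c "
from look import *
look('7',[.5205,-.272,.235],pic=False)
"
```

```text
12.95 [ 0.5194 -0.2779  0.3215] jaw -81.87251262985981 x [-0.0275  0.0145 -0.9995] j [ 0.7949  0.2841 -0.4803  1.3778  0.125   1.5416 -1.1051] g 0.1513206985554761 F [ 0.2915  1.035  -1.2437] T [ 0.0407 -0.0286 -0.0364]
to [ 0.0865  0.0041 -0.0041]
```

Call:
{"op": "play_rows", "data": {"increments": "0.04 0 0 0;0.04 0 0 0;0 0 0 0;0 0 0 0"}}

```text
clock: 13.35
position: [0.5181, -0.2761, 0.242]
ee_rot: [0.461, 0.544, -0.465, 0.525]
ft_force: [1.1, 1.2, 0.4]
grip_width: 0.148
```

```bash
python3 -c "
from look import *
look('7',[.5205,-.272,.235],pic=False)
"
```

```text
13.35 [ 0.5181 -0.2761  0.242 ] jaw -81.80277156638263 x [-0.0244  0.0131 -0.9996] j [ 0.8014  0.3062 -0.4799  1.5168  0.1378  1.3808 -1.1167] g 0.1481590271060557 F [1.0648 1.2167 0.3676] T [ 0.0008 -0.0505 -0.0404]
to [ 0.007   0.0031 -0.0035]
```

Call:
{"op": "play_rows", "data": {"increments": "-0.01 0 0 0;-0.01 0 0 0;-0.01 0 0 0;-0.01 0 0 0;0.04 0 0 0;0 0 0 0;-0.01 0 0 0;-0.01 0 0 0;-0.01 0 0 0;-0.01 0 0 0;0.04 0 0 0;0 0 0 0;-0.01 0 0 0;-0.01 0 0 0;-0.01 0 0 0;-0.01 0 0 0;0.04 0 0 0;0 0 0 0"}}

```text
clock: 15.15
position: [0.5274, -0.2791, 0.2821]
ee_rot: [0.464, 0.532, -0.462, 0.537]
ft_force: [-1.3, -1.2, -0.8]
grip_width: 0.154
```

```bash
python3 -c "
from look import *
look('7',[.5205,-.272,.235],pic=False)
"
```

```text
15.15 [ 0.5274 -0.2791  0.2821] jaw -81.81183228961667 x [ 0.0067 -0.0033 -1.    ] j [ 0.7995  0.2831 -0.4819  1.4603  0.1322  1.4227 -1.1124] g 0.154027703672491 F [-1.2555 -1.2402 -0.8109] T [-0.0483  0.0815  0.03  ]
to [ 0.0471 -0.0061 -0.0082]
```

Call:
{"op": "play_rows", "data": {"increments": "0 0 0 0;0.003 -0.002 -0.002 0;0.005 -0.002 -0.002 0;0.005 -0.001 -0.002 0;0.005 0 0 0;0.005 0 0 0;0.005 0 0 0;0.005 0 0 0;0.005 0 0 0;0.003 0 0 0;0 0 0 0;0 0 0 0"}}

```text
clock: 16.35
position: [0.5231, -0.2742, 0.2439]
ee_rot: [0.464, 0.53, -0.462, 0.539]
ft_force: [-0.7, 0.0, -1.8]
grip_width: 0.154
```

```bash
python3 -c "
from look import *
look('8',[.5205,-.272,.235],sc=(180,70,90,120),tp=(380,170,80,80))
"
```

```text
16.35 [ 0.5231 -0.2742  0.2439] jaw -81.81360179922964 x [ 0.0115 -0.0057 -0.9999] j [ 0.8038  0.283  -0.4838  1.5407  0.1355  1.3381 -1.1212] g 0.15351921158893478 F [-0.685   0.0131 -1.8483] T [0.0234 0.0373 0.0214]
to [ 0.0088 -0.0024 -0.0026]
scene 4.388888888888889
top 4.9375
```

View pics/a8.png

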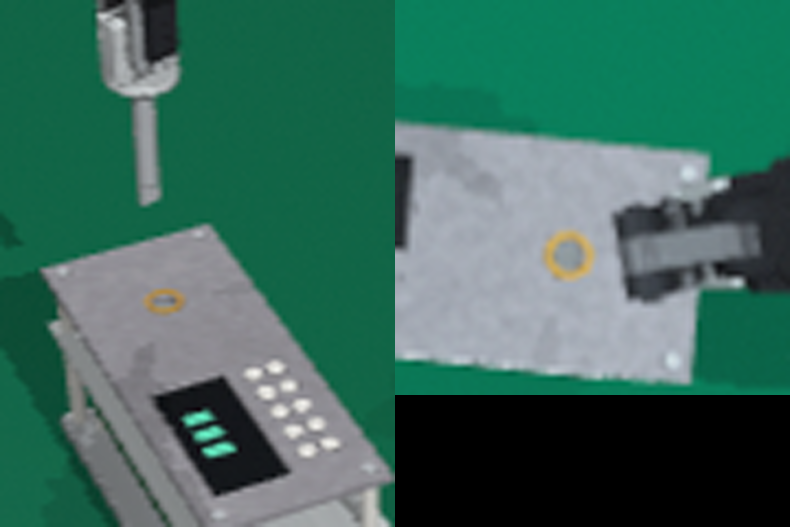

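Call:
{"op": "play_rows", "data": {"increments": "0 0 -0.03 0;0 0 0 0;0 0 0.03 0;0 0 0 0;0 0 0 0;0 0 0 0"}}

```text
clock: 17.05
position: [0.5241, -0.2736, 0.2458]
ee_rot: [0.464, 0.529, -0.461, 0.54]
ft_force: [-0.4, -0.5, -0.8]
grip_width: 0.149
```

```bash
python3 -c "
from look import *
look('8',[.5205,-.272,.235],pic=False)
for i in range(4):
    camera('top'); o,M,p=st(); print(p,M[:,0])
"
```

```text
17.05 [ 0.5241 -0.2736  0.2458] jaw -81.7441278838552 x [ 0.0143 -0.0069 -0.9999] j [ 0.803   0.2811 -0.4844  1.5391  0.135   1.3384 -1.121 ] g 0.14927445637862946 F [-0.434  -0.4524 -0.7814] T [0.0501 0.0329 0.0023]
to [ 0.0107 -0.0035 -0.0022]
[ 0.5242 -0.2732  0.2458] [ 0.0145 -0.0068 -0.9999]
[ 0.5242 -0.273   0.2458] [ 0.0143 -0.0067 -0.9999]
[ 0.5242 -0.273   0.2458] [ 0.0144 -0.0067 -0.9999]
[ 0.5242 -0.2731  0.2458] [ 0.0144 -0.0068 -0.9999]
```

Call:
{"op": "play_rows", "data": {"increments": "-0.04 0 0 0;0 0 0 0;0.01 0 0 0;0.01 0 0 0;0.01 0 0 0;0.01 0 0 0;0 0 0 0;0 0 0 0"}}

```text
clock: 18.05
position: [0.5227, -0.2714, 0.2398]
ee_rot: [0.463, 0.532, -0.461, 0.539]
ft_force: [0.4, 0.0, -0.7]
grip_width: 0.15
```

```bash
python3 -c "
from look import *
look('8',[.5205,-.272,.235],pic=False)
for i in range(3):
    camera('top'); o,M,p=st(); print(p,M[:,0])
"
```

```text
18.05 [ 0.5227 -0.2714  0.2398] jaw -81.60099401185819 x [ 0.0096 -0.0042 -0.9999] j [ 0.802   0.2836 -0.4853  1.5487  0.1356  1.3321 -1.1218] g 0.14990257181475156 F [ 0.4117  0.0397 -0.7291] T [ 0.0668  0.0231 -0.0028]
to [ 0.0048 -0.0023  0.0002]
[ 0.5226 -0.2714  0.2398] [ 0.0094 -0.0041 -0.9999]
[ 0.5228 -0.2715  0.2402] [ 0.01   -0.0045 -0.9999]
[ 0.523  -0.2716  0.2406] [ 0.0107 -0.0048 -0.9999]
```

Works (-0.005 per cycle). I'll run two more.

Call:
{"op": "play_rows", "data": {"increments": "-0.04 0 0 0;0 0 0 0;0.01 0 0 0;0.01 0 0 0;0.01 0 0 0;0.01 0 0 0;-0.04 0 0 0;0 0 0 0;0.01 0 0 0;0.01 0 0 0;0.01 0 0 0;0.005 0 0 0;0 0 0 0;0 0 0 0"}}

```text
clock: 19.6
position: [0.5199, -0.2705, 0.2322]
ee_rot: [0.462, 0.535, -0.462, 0.535]
ft_force: [-0.8, 0.5, -1.7]
grip_width: 0.156
```

```bash
python3 -c "
from look import *
look('8',[.5205,-.272,.235],pic=False)
for i in range(3):
    camera('top'); o,M,p=st(); print(p,M[:,0])
"
```

```text
19.6 [ 0.5199 -0.2705  0.2322] jaw -81.59710263114762 x [ 0.0011  0.0005 -1.    ] j [ 0.8024  0.2889 -0.4849  1.5587  0.1364  1.3272 -1.1224] g 0.1558509501176966 F [-0.7977  0.4743 -1.7069] T [ 0.0006  0.0149 -0.0394]
to [-0.0028  0.0003  0.0016]
[ 0.52   -0.2705  0.2323] [ 0.0012  0.0004 -1.    ]
[ 0.5201 -0.2705  0.2326] [ 0.0016  0.0002 -1.    ]
[ 0.5202 -0.2706  0.2328] [ 0.0021 -0.     -1.    ]
```

Call:
{"op": "play_rows", "data": {"increments": "0.005 0 0 0;0.005 0 0 0;0.005 0 0 0;0.005 0 0 0;0.005 0 0 0;0.005 0 0 0;0.003 0 0 0;0 0 0 0;0 0 0 0"}}

```text
clock: 20.65
position: [0.5206, -0.2706, 0.1973]
ee_rot: [0.463, 0.534, -0.461, 0.536]
ft_force: [-0.1, 0.4, -0.7]
grip_width: 0.153
```

```bash
python3 -c "
from look import *
look('9',[.5205,-.272,.193],sc=(190,85,70,80),tp=(380,170,80,80))
o,M,p=st(); C=cam('scene')
tip=p+M[:,0]*.085; print(tip, proj(C,tip), proj(C,[.521,-.272,.102]))
"
```

```text
20.65 [ 0.5206 -0.2706  0.1973] jaw -81.59496424810699 x [ 0.0028 -0.0004 -1.    ] j [ 0.7999  0.3124 -0.4824  1.6052  0.1498  1.2583 -1.1325] g 0.15331800095137996 F [-0.0585  0.4161 -0.7183] T [0.0682 0.0368 0.0512]
to [ 0.0043 -0.0003  0.0014]
scene 5.642857142857143
top 4.9375
[ 0.5208 -0.2707  0.1124] [218.0571 133.9609] [218.013 137.713]
```

View pics/a9.png

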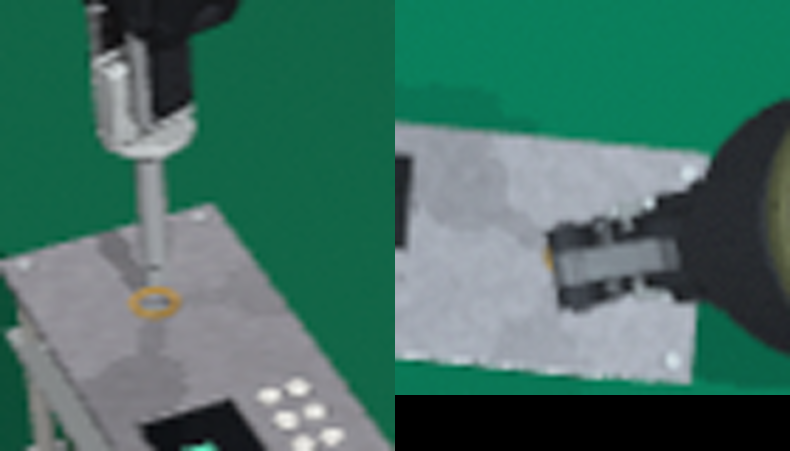

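```bash
python3 -c "
from h import *
s=cv2.imread('pics/scene9.png')[105:150,195:245]; t=cv2.imread('pics/top9.png')[205:240,395:435]
a=cv2.resize(s,None,fx=12,fy=12,interpolation=cv2.INTER_LANCZOS4); cv2.imwrite('pics/b9.png',a)
g=cv2.cvtColor(cv2.imread('pics/scene9.png'),cv2.COLOR_BGR2GRAY)
for r in range(112,146): print(r,g[r,206:232])
"
```

```text
112 [ 72  73  73  74  85 120 155 173 178 179 179 180 179 148  98  74  73  73
  72  72  73  72  73  73  73  73]
113 [ 72  72  72  74  73  75  74  81  97 107 105 132 119  80  74  73  73  73
  73  73  73  73  73  72  73  74]
114 [ 73  72  73  73  73  73  72  76 111 143 156 155 121  80  73  73  73  73
  73  73  73  73  73  73  72  73]
115 [ 73  73  73  73  73  73  73  75 108 142 156 155 123  84  73  74  73  72
  73  72  73  72  72  73  73  73]
116 [ 74  72  73  73  73  73  73  73 106 140 156 155 125  86  73  73  73  73
  73  73  73  72  72  73  73  73]
117 [ 72  73  73  73  73  73  73  74 106 138 155 155 131  93  72  73  73  72
  73  73  73  73  73  73  74  74]
118 [ 73  73  73  74  73  73  73  73 108 139 154 157 134  95  73  73  73  73
  73  73  73  73  72  73  73  73]
119 [ 73  73  72  72  73  72  73  73 107 139 155 157 135  97  73  73  73  72
  73  73  74  73  73  73  73  73]
120 [ 72  73  73  73  74  72  72  73 103 136 154 157 146 110  73  73  73  74
  73  73  72  73  73  73  73  73]
121 [ 72  73  73  74  72  73  73  73 102 134 153 157 148 112  73  73  73  73
  97 108 131 127  93  73
[... 1973 characters left out ...]

 138 140 143 143 144 145 140 140]
140 [143 144 145 147 144 142 143 139 135 141 145 137 128 128 127 138 145 144
 143 143 145 144 144 145 147 146]
141 [143 144 146 146 144 144 143 144 140 137 131 127 128 129 138 145 146 144
 143 142 141 141 142 145 147 145]
142 [142 142 143 144 144 144 144 143 144 135 127 127 127 137 143 145 145 145
 145 143 141 139 140 142 142 142]
143 [143 142 145 146 145 144 144 143 134 127 126 125 123 132 140 142 144 143
 143 142 140 139 139 140 141 141]
144 [141 144 148 149 147 144 144 145 136 129 128 125 125 134 141 141 141 142
 142 142 144 145 143 141 140 140]
145 [144 144 144 143 143 143 143 144 135 129 129 127 126 136 142 142 143 143
 143 142 143 143 143 141 140 139]
```

View pics/b9.png

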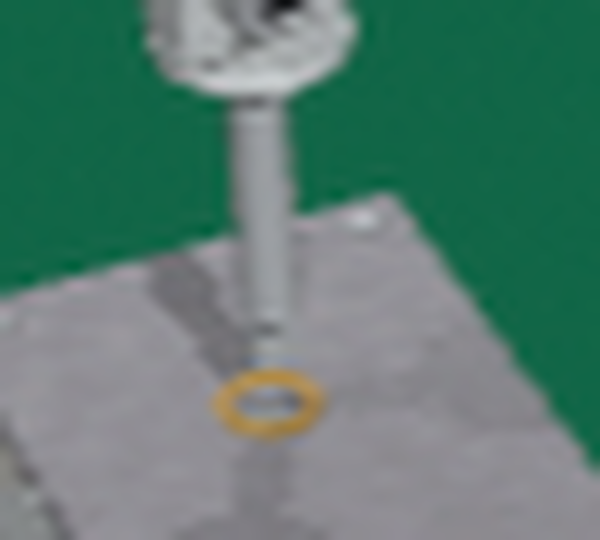

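```bash
python3 -c "
from look import *
d=np.load('scene0.npz'); C=(d['img'],d['R'],d['t'],*d['p'])
o,M,p=st(); z=-M[:,0]; print(p)
cpos=-C[1].T@C[2]; v=cpos-p; v[2]=0; v/=np.linalg.norm(v)
for tl in (.083,.085,.087):
    tip=p-z*tl
    print(tl,'tip',proj(C,tip),'shoulder rim',proj(C,tip+z*.011+v*.005),'skirtbottom rim',proj(C,tip+z*.069+v*.017),'axis@col row118', proj(C,tip+z*.05))
for h in ([.5233,-.272,.102],): print(proj(C,h))
g=cv2.cvtColor(cv2.imread('pics/scene9.png'),cv2.COLOR_BGR2GRAY)
print(g[106:116,212:222])
im=cv2.imread('pics/scene9.png').astype(int); print((im[131:148,208:226,2]-im[131:148,208:226,0]))
"
```

```text
[ 0.5206 -0.2707  0.1975]
0.083 tip [217.9658 133.1523] shoulder rim [217.7526 130.2554] skirtbottom rim [216.2184 109.7055] axis@col row118 [216.4428 112.9128]
0.085 tip [218.0246 133.9338] shoulder rim [217.8123 131.0491] skirtbottom rim [216.2832 110.5674] axis@col row118 [216.5057 113.7492]
0.087 tip [218.0833 134.7131] shoulder rim [217.8718 131.8407] skirtbottom rim [216.3479 111.4269] axis@col row118 [216.5685 114.5834]
[217.0523 138.0681]
[[174 135 112 137 117  81 120 159 148 151]
 [173 172 135 118 139 134 128 152 168 168]
 [170 169 137 105 115 150 168 169 170 170]
 [168 165 140 150 169 171 171 171 171 168]
 [129 149 170 171 180 178 171 168 182 184]
 [187 193 195 195 199 204 202 194 178 141]
 [155 173 178 179 179 180 179 148  98  74]
 [ 74  81  97 107 105 132 119  80  74  73]
 [ 72  76 111 143 156 155 121  80  73  73]
 [ 73  75 108 142 156 155 123  84  73  74]]
[[ -5  -4  -2  -3  -4  -4  -4  -5  -6  -7  -8  -6  -4  -2  -2  -5  -6  -5]
 [ -6  -5  -3  -3  -3  -3  -3  -6  -6  -6  -6  -7  -6  -5  -6  -5  -5  -5]
 [ -5  -6  -5  -3  -2  -3  -4  -5  -6  -7  -6  -6  -6  -6  -5  -5  -
[... 357 characters left out ...]
 66  71  13  -6  -5  -5]
 [ -5  -5  -6  -5  11  70  81  18  -5  -4  -5  24  83  50   1  -4  -4  -4]
 [ -5  -6  -5  -5  -5  21  76  92  84  78  84  98  64  11  -5  -5  -4  -5]
 [ -5  -5  -4  -4  -4  -4   9  21  35  49  33   7  -4  -4  -6  -5  -4  -4]
 [ -5  -4  -4  -5  -5  -4  -4  -4  -4  -4  -4  -5  -5  -5  -6  -5  -5  -4]
 [ -4  -6  -6  -5  -5  -4  -4  -4  -4  -4  -3  -4  -4  -4  -3  -4  -4  -4]
 [ -5  -5  -4  -5  -5  -5  -4  -4  -4  -4  -4  -5  -5  -5  -4  -5  -5  -5]
 [ -4  -4  -4  -4  -4  -5  -5  -5  -5  -4  -3  -4  -4  -5  -5  -5  -4  -4]
 [ -5  -4  -5  -5  -5  -4  -4  -4  -5  -4  -4  -4  -5  -4  -5  -5  -4  -4]
 [ -4  -4  -4  -4  -5  -5  -4  -4  -5  -4  -4  -3  -4  -4  -3  -4  -4  -5]]
```

```bash
python3 -c "
from look import *
d=np.load('scene0.npz'); C=(d['img'],d['R'],d['t'],*d['p'])
for r in ((217.3,137.75),(217.5,137.75),(217.1,137.75),(217.3,138),(217.3,137.5)): print(r,onz(C,*r,.102))
"
```

```text
(217.3, 137.75) [ 0.5223 -0.2727  0.102 ]
(217.5, 137.75) [ 0.522  -0.2725  0.102 ]
(217.1, 137.75) [ 0.5227 -0.2729  0.102 ]
(217.3, 138) [ 0.5227 -0.2719  0.102 ]
(217.3, 137.5) [ 0.5219 -0.2734  0.102 ]
```

Call:
{"op": "play_rows", "data": {"increments": "0.002 0.001 0.002 0;0.002 0 0 0;0 0 0 0;0 0 0 0"}}

```text
clock: 21.2
position: [0.5223, -0.2729, 0.1936]
ee_rot: [0.463, 0.534, -0.461, 0.537]
ft_force: [-0.6, -0.4, -0.3]
grip_width: 0.155
```

```bash
python3 -c "
from look import *
look('10',[.5222,-.2727,.193],sc=(190,85,70,80),tp=(380,170,80,80))
s=cv2.imread('pics/scene10.png')[105:150,195:245];t=cv2.imread('pics/top10.png')[205:240,395:435]
cv2.imwrite('pics/b10.png',np.hstack([cv2.resize(s,(500,450),interpolation=cv2.INTER_LANCZOS4)]))
"
```

```text
21.2 [ 0.5223 -0.2729  0.1936] jaw -81.60683640106947 x [ 0.0038 -0.0011 -1.    ] j [ 0.7994  0.3198 -0.4807  1.604   0.1535  1.2515 -1.1326] g 0.1546824305778031 F [-0.5704 -0.4445 -0.2587] T [ 0.0311 -0.0075  0.0089]
to [ 0.0006 -0.0001 -0.0002]
scene 5.642857142857143
top 4.9375
```

View pics/b10.png

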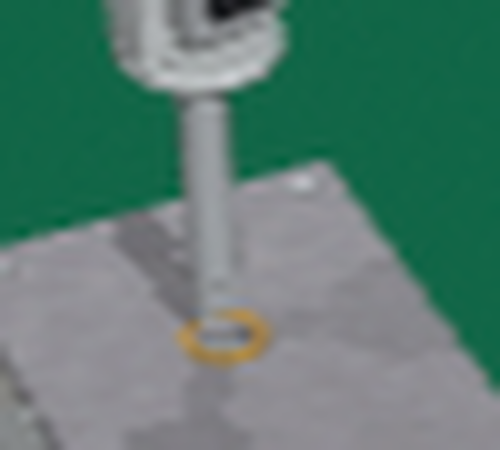

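```bash
python3 -c "
from look import *
d=np.load('scene0.npz'); C=(d['img'],d['R'],d['t'],*d['p'])
o,M,p=st(); z=-M[:,0]; tip=p-z*.085
print('tip',tip,proj(C,tip))
im=cv2.imread('pics/scene10.png').astype(float)
# shaft/green: use red channel minus green
q=im[...,2]-im[...,1]
for r in range(114,126): print(r,q[r,210:224].astype(int), im[r,210:224,2].astype(int))
for zz in (.03,.04,.05,.06): print(proj(C,tip+z*zz))
"
```

```text
tip [ 0.5226 -0.2729  0.1086] [216.9238 135.1825]
114 [-70 -64 -21  -3  -4  -3  -4 -28 -73 -83 -84 -84 -84 -84] [ 35  44  93 122 130 128 109  68  26  19  18  18  19  18]
115 [-84 -84 -42 -11  -4  -5  -4 -21 -76 -85 -86 -84 -84 -85] [ 18  18  55  88 132 154 149  99  23  17  16  18  18  17]
116 [-85 -87 -58 -14  -4  -4  -4 -17 -64 -86 -84 -86 -85 -85] [ 17  15  41 106 142 153 150 104  35  15  18  16  17  17]
117 [-83 -85 -60 -13  -3  -4  -3 -19 -63 -85 -84 -84 -85 -85] [ 19  17  37 104 141 153 151 106  38  16  19  18  17  17]
118 [-84 -85 -59 -13  -4  -5  -4 -18 -62 -85 -85 -86 -85 -84] [ 18  17  37 102 140 152 152 109  40  17  17  15  16  18]
119 [-85 -84 -59 -12  -3  -4  -4 -19 -61 -86 -85 -85 -85 -84] [ 17  18  35 100 138 153 152 110  44  16  17  17  17  18]
120 [-84 -84 -73 -17  -3  -3  -4 -20 -60 -85 -84 -84 -85 -86] [ 18  18  25 101 139 152 153 112  46  16  18  18  17  16]
121 [-84 -85 -73 -17  -3  -5  -5 -14 -46 -84 -84 -84 -85 -85] [ 18  17  26  98 138 151 153 122  62  18  19  18  16  17]
122 [-85 -85 -75 -16  -4  -4  -3 -12 -44 -85 -70 -51 -29  -7] [ 17  17  18  94 137 152 154 126  67  17  39  69 100 132]
123 [-84 -86 -85 -22  -4  -4  -3  -3 -22 -13   2   1   0  -1] [ 18  15  17  90 134 151 154 143 108 126 151 151 148 153]
124 [-84 -86 -84 -23  -3  -3  -3  -4  -1   2   1   1   2   1] [ 18  16  18  87 133 151 154 143 143 148 147 146 146 145]
125 [-50 -29  -8  -1  -3  -4  -5  -3   0   1   2   2   2   2] [ 70 105 139 133 132 150 154 147 144 147 146 146 147 149]
[216.0176 123.2997]
[215.7073 119.2303]
[215.3926 115.1049]
[215.0737 110.9222]
```

Call:
{"op": "play_rows", "data": {"increments": "0 -0.001 -0.001 0;0.001 0 0 0;0.001 0 0 0;0 0 0 0;0 0 0 0"}}

```text
clock: 21.8
position: [0.521, -0.2718, 0.1915]
ee_rot: [0.463, 0.534, -0.461, 0.537]
ft_force: [0.1, -0.8, -1.3]
grip_width: 0.151
```

```bash
python3 -c "
from look import *
look('11',[.5222,-.2727,.193],sc=(190,85,70,80),tp=(380,170,80,80))
s=cv2.imread('pics/scene11.png')[105:150,195:245]
cv2.imwrite('pics/b11.png',cv2.resize(s,(500,450),interpolation=cv2.INTER_LANCZOS4))
"
```

```text
21.8 [ 0.521  -0.2718  0.1915] jaw -81.59578572791617 x [ 0.0039 -0.0012 -1.    ] j [ 0.7999  0.3178 -0.4812  1.6109  0.153   1.2464 -1.1331] g 0.15062294069629606 F [ 0.1218 -0.8452 -1.3037] T [0.0344 0.006  0.017 ]
to [-0.0014  0.001   0.001 ]
scene 5.642857142857143
top 4.9375
```

View pics/b11.png

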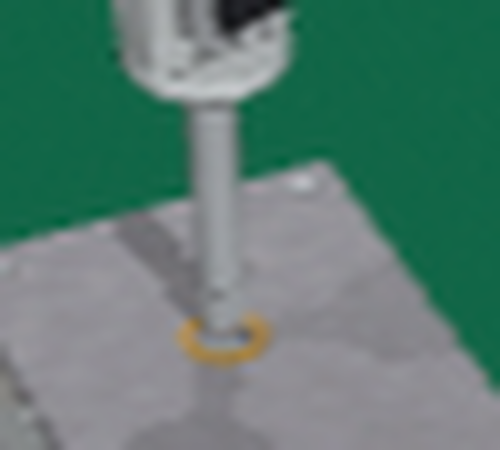

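Call:
{"op": "play_rows", "data": {"increments": "0.0015 0 0 0;0.0015 0 0 0;0.0015 0 0 0;0.0015 0 0 0;0 0 0 0"}}

```text
clock: 22.4
position: [0.521, -0.2719, 0.1849]
ee_rot: [0.463, 0.534, -0.461, 0.537]
ft_force: [0.5, 0.1, -0.7]
grip_width: 0.15
```

```bash
python3 -c "
from look import *
look('12',[.521,-.2718,.193],sc=(190,85,70,80),tp=(380,170,80,80))
s=cv2.imread('pics/scene12.png')[105:150,195:245]
cv2.imwrite('pics/b12.png',cv2.resize(s,(500,450),interpolation=cv2.INTER_LANCZOS4))
"
```

```text
22.4 [ 0.521  -0.2719  0.1849] jaw -81.60051806027546 x [ 0.0037 -0.0011 -1.    ] j [ 0.7993  0.3231 -0.4805  1.6188  0.1559  1.234  -1.1353] g 0.14973858977171206 F [ 0.4713  0.1379 -0.6942] T [ 0.0013 -0.0141  0.01  ]
to [-0.0081  0.     -0.    ]
scene 5.642857142857143
top 4.9375
```

View pics/b12.png

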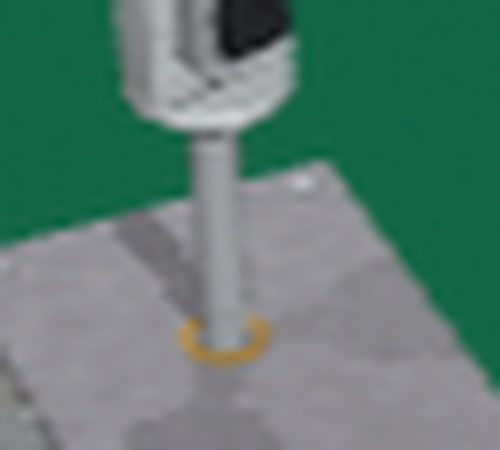

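Call:
{"op": "play_rows", "data": {"increments": "0.0015 0 0 0;0.0015 0 0 0;0.0015 0 0 0;0.0015 0 0 0"}}

```text
clock: 22.9
position: [0.5212, -0.272, 0.179]
ee_rot: [0.463, 0.534, -0.461, 0.537]
ft_force: [0.5, -0.1, -0.3]
grip_width: 0.151
```

```bash
python3 -c "
from look import *
look('12',[.521,-.2718,.193],pic=False)"
```

```text
22.9 [ 0.5212 -0.272   0.179 ] jaw -81.60450207082033 x [ 0.0044 -0.0015 -1.    ] j [ 0.7986  0.3279 -0.4798  1.6258  0.1588  1.222  -1.1374] g 0.15065181560764576 F [ 0.4887 -0.0708 -0.2883] T [ 0.0302  0.0056 -0.0196]
to [-0.014  -0.0002 -0.0002]
```

Call:
{"op": "play_rows", "data": {"increments": "0.0015 0 0 0;0.0015 0 0 0;0.0015 0 0 0;0.0015 0 0 0;0.0015 0 0 0"}}

```text
clock: 23.4
position: [0.5213, -0.2724, 0.1709]
ee_rot: [0.463, 0.533, -0.462, 0.537]
ft_force: [-0.5, -0.5, -1.7]
grip_width: 0.149
```

```bash
python3 -c "
from look import *
look('13',[.521,-.2718,.193],sc=(190,85,70,80),tp=(380,170,80,80))
s=cv2.imread('pics/scene13.png')[105:150,195:245]
cv2.imwrite('pics/b13.png',cv2.resize(s,(500,450),interpolation=cv2.INTER_LANCZOS4))
"
```

```text
23.4 [ 0.5213 -0.2724  0.1709] jaw -81.62200818380794 x [ 0.0046 -0.0021 -1.    ] j [ 0.7976  0.3348 -0.4785  1.6349  0.1631  1.2065 -1.1403] g 0.14944902308394584 F [-0.4717 -0.5299 -1.6777] T [-0.0303  0.0286 -0.0046]
to [-0.0221 -0.0001 -0.0006]
scene 5.642857142857143
top 4.9375
```

View pics/b13.png

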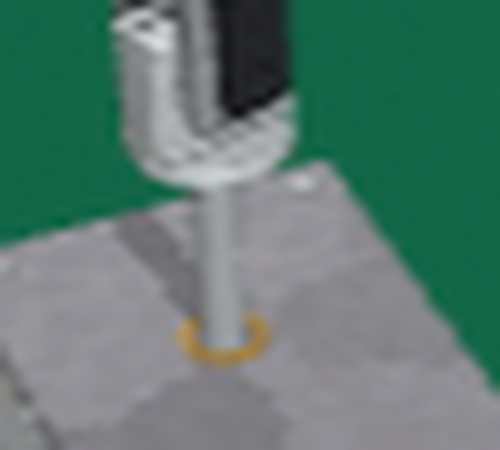

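Call:
{"op": "play_rows", "data": {"increments": "0.002 0 0 0;0.002 0 0 0;0.002 0 0 0;0.002 0 0 0;0.002 0 0 0;0.001 0 0 0"}}

```text
clock: 24.1
position: [0.5213, -0.2724, 0.1589]
ee_rot: [0.463, 0.534, -0.462, 0.537]
ft_force: [0.5, -1.0, -1.1]
grip_width: 0.152
```

```bash
python3 -c "
from look import *
look('12',[.521,-.2718,.193],pic=False)"
```

```text
24.1 [ 0.5213 -0.2724  0.1589] jaw -81.61689312514443 x [ 0.0044 -0.002  -1.    ] j [ 0.7958  0.3456 -0.4768  1.6481  0.1691  1.1841 -1.1446] g 0.1520881226387622 F [ 0.4709 -1.0127 -1.0501] T [-0.1106 -0.0325  0.0314]
to [-0.0341 -0.     -0.0006]
```

Call:
{"op": "play_rows", "data": {"increments": "0.0015 0 0 0;0.0015 0 0 0;0.0015 0 0 0;0.0015 0 0 0"}}

```text
clock: 24.5
position: [0.5214, -0.2725, 0.1525]
ee_rot: [0.463, 0.533, -0.462, 0.537]
ft_force: [0.8, -0.5, -0.6]
grip_width: 0.153
```

Call:
{"op": "play_rows", "data": {"increments": "0.0015 0 0 0;0.0015 0 0 0;0 0 0 0"}}

```text
clock: 24.8
position: [0.5213, -0.2725, 0.149]
ee_rot: [0.463, 0.534, -0.462, 0.537]
ft_force: [-0.4, -0.1, -1.1]
grip_width: 0.149
```

Call:
{"op": "play_rows", "data": {"increments": "0.0015 0 0 0;0.0015 0 0 0;0.0015 0 0 0;0 0 0 0"}}

```text
clock: 25.2
position: [0.5214, -0.2725, 0.1441]
ee_rot: [0.463, 0.534, -0.462, 0.537]
ft_force: [0.5, -0.6, -0.8]
grip_width: 0.155
```

Call:
{"op": "play_rows", "data": {"increments": "0.001 0 0 0;0.001 0 0 0"}}

```text
clock: 25.4
position: [0.5214, -0.2725, 0.1421]
ee_rot: [0.463, 0.533, -0.462, 0.537]
ft_force: [0.4, -0.1, -0.2]
grip_width: 0.148
```

Call:
{"op": "play_rows", "data": {"increments": "0.001 0 0 0"}}

```text
clock: 25.5
position: [0.5215, -0.2725, 0.141]
ee_rot: [0.463, 0.533, -0.462, 0.537]
ft_force: [-0.3, -0.2, -0.6]
grip_width: 0.154
```

Call:
{"op": "play_rows", "data": {"increments": "0.001 0 0 0"}}

```text
clock: 25.6
position: [0.5215, -0.2725, 0.14]
ee_rot: [0.463, 0.533, -0.462, 0.537]
ft_force: [-0.7, -0.2, -0.4]
grip_width: 0.152
```

Call:
{"op": "play_rows", "data": {"increments": "0.001 0 0 0"}}

```text
clock: 25.7
position: [0.5215, -0.2725, 0.1389]
ee_rot: [0.463, 0.533, -0.462, 0.537]
ft_force: [-0.4, -0.8, 0.5]
grip_width: 0.15
```

Call:
{"op": "play_rows", "data": {"increments": "0.001 0 0 0"}}

```text
clock: 25.8
position: [0.5215, -0.2725, 0.1378]
ee_rot: [0.463, 0.533, -0.462, 0.537]
ft_force: [-0.9, -0.5, -0.1]
grip_width: 0.149
```

Call:
{"op": "play_rows", "data": {"increments": "0.001 0 0 0"}}

```text
clock: 25.9
position: [0.5215, -0.2726, 0.1367]
ee_rot: [0.463, 0.533, -0.462, 0.537]
ft_force: [-0.1, -0.4, -0.4]
grip_width: 0.156
```

Call:
{"op": "play_rows", "data": {"increments": "0.0005 0 0 0"}}

```text
clock: 26.0
position: [0.5215, -0.2725, 0.1361]
ee_rot: [0.463, 0.533, -0.462, 0.537]
ft_force: [-0.4, -0.5, -0.4]
grip_width: 0.15
```

Call:
{"op": "play_rows", "data": {"increments": "0.001 0 0 0"}}

```text
clock: 26.1
position: [0.5215, -0.2726, 0.1351]
ee_rot: [0.463, 0.533, -0.462, 0.537]
ft_force: [-0.1, -1.0, -0.5]
grip_width: 0.155
```

Call:
{"op": "play_rows", "data": {"increments": "0.001 0 0 0"}}

```text
clock: 26.2
position: [0.5215, -0.2725, 0.134]
ee_rot: [0.463, 0.533, -0.462, 0.537]
ft_force: [-0.6, 0.2, -1.1]
grip_width: 0.149
```

Call:
{"op": "play_rows", "data": {"increments": "0.001 0 0 0"}}

```text
clock: 26.3
position: [0.5215, -0.2726, 0.1329]
ee_rot: [0.463, 0.533, -0.462, 0.537]
ft_force: [-0.4, -1.1, -0.7]
grip_width: 0.154
```

Call:
{"op": "play_rows", "data": {"increments": "0.001 0 0 0"}}

```text
clock: 26.4
position: [0.5215, -0.2726, 0.1318]
ee_rot: [0.463, 0.533, -0.462, 0.537]
ft_force: [0.2, -0.2, -0.0]
grip_width: 0.152
```

Call:
{"op": "play_rows", "data": {"increments": "0.001 0 0 0"}}

```text
clock: 26.5
position: [0.5215, -0.2726, 0.1307]
ee_rot: [0.463, 0.533, -0.462, 0.537]
ft_force: [-0.1, 0.2, -0.5]
grip_width: 0.151
```

```bash
python3 -c "
from look import *
look('14',sc=(190,85,70,80),tp=(380,170,80,80))
s=cv2.imread('pics/scene14.png')[105:150,195:245]
cv2.imwrite('pics/b14.png',cv2.resize(s,(500,450),interpolation=cv2.INTER_LANCZOS4))
"
```

```text
26.5 [ 0.5215 -0.2726  0.1307] jaw -81.62073335891678 x [ 0.0047 -0.0022 -1.    ] j [ 0.7908  0.3729 -0.4719  1.6765  0.1845  1.1313 -1.1558] g 0.15123179970904668 F [-0.0613  0.2059 -0.4664] T [-0.1326  0.0511 -0.035 ]
scene 5.642857142857143
top 4.9375
```

View pics/b14.png

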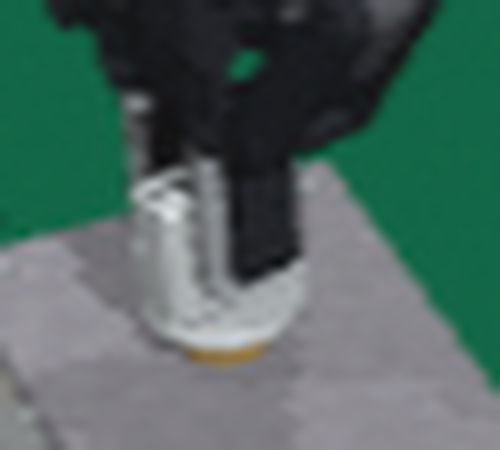

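```bash
python3 -c "
from look import *
d=np.load('scene0.npz'); C=(d['img'],d['R'],d['t'],*d['p'])
o,M,p=st(); z=-M[:,0]
cpos=-C[1].T@C[2]; v=cpos-p; v[2]=0; v/=np.linalg.norm(v)
for tl in (.083,.085,.087):
    tip=p-z*tl; print(tip[2], proj(C,tip+z*.065+v*.017))
im=cv2.imread('pics/scene14.png'); print(im[134:146,214:219].tolist())
"
```

```text
0.047631596603972995 [217.7068 138.4655]
0.04563162181722899 [217.7645 139.2465]
0.04363164703048501 [217.8221 140.0255]
[[[177, 176, 172], [136, 135, 132], [128, 124, 122], [150, 146, 142], [159, 156, 152]], [[175, 173, 169], [172, 171, 167], [170, 169, 164], [145, 144, 140], [153, 152, 148]], [[181, 179, 175], [160, 158, 155], [158, 156, 153], [174, 171, 169], [174, 173, 169]], [[158, 156, 153], [174, 173, 169], [175, 174, 170], [184, 183, 178], [182, 180, 176]], [[199, 197, 193], [201, 199, 194], [200, 198, 193], [202, 200, 195], [208, 205, 201]], [[160, 163, 161], [182, 180, 176], [185, 184, 180], [190, 188, 183], [189, 189, 183]], [[57, 97, 120], [66, 114, 140], [71, 116, 140], [78, 122, 145], [70, 121, 148]], [[113, 117, 122], [104, 116, 125], [95, 117, 131], [90, 121, 138], [100, 120, 133]], [[126, 120, 123], [122, 116, 118], [122, 116, 118], [123, 118, 119], [122, 117, 118]], [[132, 126, 128], [132, 126, 128], [132, 125, 127], [130, 125, 126], [128, 124, 125]], [[133, 128, 129], [135, 129, 131], [133, 127, 129], [132, 126, 128], [130, 125, 126]], [[134, 128, 129], [135, 130, 130], [135, 129, 131], [134, 127, 129], [132, 127, 128]]]
```

Call:
{"op": "play_rows", "data": {"increments": "0.0008 0 0 0"}}

```text
clock: 26.7
position: [0.5215, -0.2726, 0.1299]
ee_rot: [0.463, 0.533, -0.462, 0.537]
ft_force: [0.5, -0.3, 0.5]
grip_width: 0.157
```

Call:
{"op": "play_rows", "data": {"increments": "0.0008 0 0 0"}}

```text
clock: 26.8
position: [0.5215, -0.2726, 0.129]
ee_rot: [0.463, 0.533, -0.462, 0.537]
ft_force: [-1.2, -0.3, 0.8]
grip_width: 0.152
```

Call:
{"op": "play_rows", "data": {"increments": "0.0008 0 0 0"}}

```text
clock: 26.9
position: [0.5217, -0.2726, 0.1285]
ee_rot: [0.463, 0.533, -0.462, 0.537]
ft_force: [-1.8, 0.5, 4.6]
grip_width: 0.151
```

Call:
{"op": "play_rows", "data": {"increments": "0.0008 0 0 0"}}

```text
clock: 27.0
position: [0.5219, -0.2727, 0.1283]
ee_rot: [0.463, 0.533, -0.462, 0.537]
ft_force: [-2.9, 0.6, 7.0]
grip_width: 0.149
```

Call:
{"op": "play_rows", "data": {"increments": "-0.0006 0 0 0;0 0 0 0.05"}}

```text
clock: 27.2
position: [0.5217, -0.2727, 0.1291]
ee_rot: [0.476, 0.521, -0.475, 0.525]
ft_force: [0.3, -0.0, -1.0]
grip_width: 0.152
```

```bash
python3 -c "
from look import *
look('12',pic=False)"
```

```text
27.2 [ 0.5217 -0.2727  0.1291] jaw -84.50311906178543 x [ 0.005  -0.0027 -1.    ] j [ 0.784   0.3733 -0.4637  1.6784  0.1825  1.1271 -1.2047] g 0.15223402543192682 F [ 0.2545 -0.0271 -1.0091] T [-0.0651  0.082  -0.0085]
```

Call:
{"op": "play_rows", "data": {"increments": "0 0 0 0.05;0 0 0 0.05"}}

```text
clock: 27.4
position: [0.5216, -0.2728, 0.129]
ee_rot: [0.503, 0.496, -0.501, 0.5]
ft_force: [-0.3, -0.9, 0.6]
grip_width: 0.15
```

```bash
python3 -c "
from look import *
look('12',pic=False)"
```

```text
27.4 [ 0.5216 -0.2728  0.129 ] jaw -90.46965958048787 x [ 0.0051 -0.0028 -1.    ] j [ 0.7709  0.3707 -0.447   1.6792  0.1753  1.1255 -1.3036] g 0.15031254957198506 F [-0.3189 -0.8656  0.6023] T [-0.1368  0.1134  0.0238]
```

Call:
{"op": "play_rows", "data": {"increments": "0 0 0 0.05"}}

```text
clock: 27.5
position: [0.5217, -0.2728, 0.129]
ee_rot: [0.516, 0.483, -0.514, 0.487]
ft_force: [-0.7, -0.2, 1.0]
grip_width: 0.155
```

```bash
python3 -c "
from look import *
look('12',pic=False)"
```

```text
27.5 [ 0.5217 -0.2728  0.129 ] jaw -93.45544565702554 x [ 0.0053 -0.0029 -1.    ] j [ 0.7643  0.3694 -0.4388  1.6796  0.1718  1.1247 -1.3532] g 0.15459648979907373 F [-0.7162 -0.184   0.9711] T [-0.0986  0.0543  0.0063]
```

Call:
{"op": "play_rows", "data": {"increments": "0 0 0 0.04"}}

```text
clock: 27.6
position: [0.5217, -0.2728, 0.129]
ee_rot: [0.526, 0.472, -0.524, 0.476]
ft_force: [-0.9, -0.5, 0.6]
grip_width: 0.155
```

```bash
python3 -c "
from look import *
look('12',pic=False)"
```

```text
27.6 [ 0.5217 -0.2728  0.129 ] jaw -95.85765685332355 x [ 0.0053 -0.0029 -1.    ] j [ 0.7589  0.3684 -0.4322  1.6799  0.169   1.1241 -1.3932] g 0.15469892792728887 F [-0.8633 -0.5447  0.6299] T [-0.1392  0.1607  0.0733]
```

Call:
{"op": "play_rows", "data": {"increments": "0 0 0 0.04"}}

```text
clock: 27.7
position: [0.5217, -0.2728, 0.129]
ee_rot: [0.535, 0.461, -0.534, 0.465]
ft_force: [-0.8, -0.7, 0.6]
grip_width: 0.149
```

```bash
python3 -c "
from look import *
look('12',pic=False)"
```

```text
27.7 [ 0.5217 -0.2728  0.129 ] jaw -98.24577718425338 x [ 0.0054 -0.003  -1.    ] j [ 0.7537  0.3674 -0.4256  1.6802  0.1664  1.1235 -1.4329] g 0.14873534492599086 F [-0.8396 -0.7301  0.5699] T [-0.1288  0.1566  0.0564]
```

Call:
{"op": "play_rows", "data": {"increments": "0 0 0 0.04"}}

```text
clock: 27.8
position: [0.5217, -0.2728, 0.129]
ee_rot: [0.545, 0.449, -0.543, 0.454]
ft_force: [0.0, -0.8, 0.8]
grip_width: 0.148
```

```bash
python3 -c "
from look import *
look('12',pic=False)"
```

```text
27.8 [ 0.5217 -0.2728  0.129 ] jaw -100.63146561353533 x [ 0.0053 -0.0031 -1.    ] j [ 0.7484  0.3664 -0.4191  1.6806  0.1637  1.123  -1.4726] g 0.14800507849911465 F [ 0.0052 -0.7867  0.8084] T [-0.0447  0.1444  0.0416]
```

Call:
{"op": "play_rows", "data": {"increments": "0 0 0 0.04"}}

```text
clock: 27.9
position: [0.5217, -0.2729, 0.129]
ee_rot: [0.554, 0.438, -0.553, 0.442]
ft_force: [-0.8, 0.8, 1.0]
grip_width: 0.151
```

```bash
python3 -c "
from look import *
look('15',sc=(190,85,70,80),tp=(380,170,80,80))
s=cv2.imread('pics/scene15.png')[105:150,195:245]
cv2.imwrite('pics/b15.png',cv2.resize(s,(500,450),interpolation=cv2.INTER_LANCZOS4))"
```

```text
27.9 [ 0.5217 -0.2729  0.129 ] jaw -103.01147329877762 x [ 0.0054 -0.0033 -1.    ] j [ 0.7432  0.3654 -0.4126  1.6809  0.161   1.1224 -1.5122] g 0.1514180338192889 F [-0.8444  0.8292  0.9644] T [-0.105   0.1987  0.036 ]
scene 5.642857142857143
top 4.9375
```

View pics/b15.png

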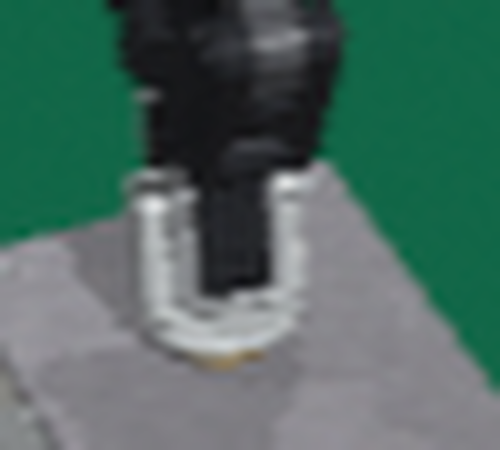

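Call:
{"op": "play_rows", "data": {"increments": "0 0 0 0.04"}}

```text
clock: 28.1
position: [0.5217, -0.2729, 0.129]
ee_rot: [0.562, 0.427, -0.561, 0.432]
ft_force: [-0.5, -0.1, 0.7]
grip_width: 0.147
```

```bash
python3 -c "
from look import *
look('12',pic=False)
for i in range(4):
  camera('top'); print(get_obs()['torque'])"
```

```text
28.1 [ 0.5217 -0.2729  0.129 ] jaw -105.18308368735651 x [ 0.0054 -0.0034 -1.    ] j [ 0.7384  0.3646 -0.4067  1.6811  0.1586  1.122  -1.5484] g 0.14710677337076675 F [-0.473  -0.0921  0.6586] T [-0.0983  0.1452  0.0885]
[-0.1672  0.1909  0.0795]
[-0.1098  0.1517  0.0581]
[-0.1429  0.1752  0.0895]
[-0.0831  0.1237  0.0329]
```

Call:
{"op": "play_rows", "data": {"increments": "0 0 0 0.04"}}

```text
clock: 28.4
position: [0.5218, -0.2729, 0.129]
ee_rot: [0.571, 0.417, -0.569, 0.421]
ft_force: [-0.0, -0.6, 0.9]
grip_width: 0.151
```

```bash
python3 -c "
from look import *
look('12',pic=False)
for i in range(4):
  camera('top'); print(get_obs()['torque'])
look('12',pic=False)"
```

```text
28.4 [ 0.5218 -0.2729  0.129 ] jaw -107.35187399731721 x [ 0.0054 -0.0033 -1.    ] j [ 0.7337  0.3638 -0.401   1.6814  0.1561  1.1215 -1.5845] g 0.1512961400708111 F [-0.0173 -0.583   0.9092] T [-0.1599  0.1922  0.1572]
[-0.1099  0.0374  0.0844]
[-0.0881  0.0474  0.1274]
[-0.1647  0.0926  0.1006]
[-0.1589  0.0629  0.0728]
28.6 [ 0.5218 -0.2729  0.129 ] jaw -107.33449472414614 x [ 0.0055 -0.0034 -1.    ] j [ 0.7336  0.3638 -0.4009  1.6814  0.1561  1.1215 -1.5842] g 0.15166810031568448 F [ 0.0732 -0.0779  0.9948] T [-0.1589  0.0629  0.0728]
```

Call:
{"op": "play_rows", "data": {"increments": "0 0 0 -0.04;0 0 0 -0.04;0 0 0 -0.04;0 0 0 0"}}

```text
clock: 29.0
position: [0.5218, -0.2729, 0.129]
ee_rot: [0.542, 0.453, -0.541, 0.457]
ft_force: [-0.4, -1.2, -0.3]
grip_width: 0.155
```

```bash
python3 -c "
from look import *
look('12',pic=False)
for i in range(3):
  camera('top'); print(get_obs()['torque'],get_obs()['ft_force'])"
```

```text
29.0 [ 0.5218 -0.2729  0.129 ] jaw -99.89782840200449 x [ 0.0055 -0.0033 -1.    ] j [ 0.75    0.3667 -0.4212  1.6804  0.1646  1.123  -1.4605] g 0.15451109960106568 F [-0.4347 -1.2058 -0.336 ] T [-0.06    0.0555 -0.0399]
[-0.0662  0.1268 -0.0189] [-0.5134 -0.6844  0.4658]
[-0.0819  0.1089  0.0494] [-0.5332  0.0933  0.235 ]
[-0.0594  0.061   0.0023] [-1.0474 -0.5717  0.0817]
```

Call:
{"op": "play_rows", "data": {"increments": "0 0 0 0;0 0 0 0;0 0 0 0;0 0 0 0;0 0 0 0", "hand": 0.2}}

```text
clock: 29.65
position: [0.5219, -0.2724, 0.1287]
ee_rot: [0.543, 0.452, -0.541, 0.456]
ft_force: [0.3, 0.8, -0.4]
grip_width: 0.4
```

Call:
{"op": "play_rows", "data": {"increments": "-0.004 0 0 0;-0.008 0 0 0;-0.01 0 0 0;-0.01 0 0 0;-0.01 0 0 0;-0.01 0 0 0;-0.015 0 0 0;-0.015 0 0 0;-0.02 0 0 0;-0.02 0 0 0;-0.02 0 0 0;-0.01 0 0 0;0 0 0 0"}}

```text
clock: 30.95
position: [0.5212, -0.2717, 0.2953]
ee_rot: [0.543, 0.451, -0.54, 0.458]
ft_force: [0.2, -0.2, 0.1]
grip_width: 0.396
```

```bash
python3 -c "
from look import *
look('16',sc=(180,80,90,100),tp=(380,170,80,80))"
```

```text
30.95 [ 0.5212 -0.2717  0.2953] jaw -100.0728208617104 x [ 0.0096 -0.0049 -0.9999] j [ 0.7598  0.2491 -0.433   1.4675  0.106   1.4371 -1.421 ] g 0.3960309843444309 F [ 0.1807 -0.1646  0.1157] T [ 0.0231  0.0298 -0.0088]
scene 4.388888888888889
top 4.9375
```

View pics/a16.png

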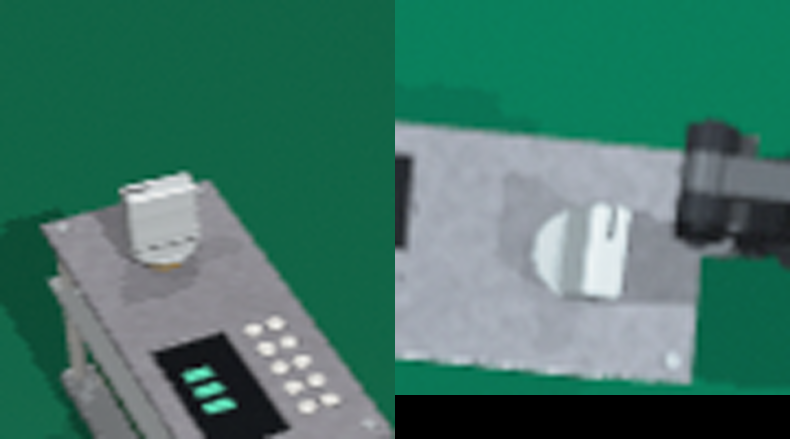

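```bash
python3 -c "
from look import *
d=np.load('scene0.npz'); C=(d['img'],d['R'],d['t'],*d['p'])
ax=np.array([.522,-.2729]); cpos=-C[1].T@C[2]; v=cpos[:2]-ax; v/=np.linalg.norm(v)
for dz in (-.055,-.0575,-.0583,-.0595): print(dz,proj(C,[*(ax+v*.017),.102+dz+.065]), 'bar top ctr',proj(C,[*ax,.102+dz+.099]))
im=cv2.cvtColor(cv2.imread('pics/scene16.png'),cv2.COLOR_BGR2GRAY); print(im[134:146,214:221])
cv2.imwrite('pics/b16.png',cv2.resize(cv2.imread('pics/scene16.png')[110:150,195:245],None,fx=12,fy=12,interpolation=cv2.INTER_LANCZOS4))
"
```

```text
-0.055 [217.4732 138.7118] bar top ctr [215.9829 120.223 ]
-0.0575 [217.5518 139.6864] bar top ctr [216.0649 121.2411]
-0.0583 [217.5769 139.9976] bar top ctr [216.0911 121.5661]
-0.0595 [217.6144 140.4638] bar top ctr [216.1304 122.053 ]
[[180 178 177 175 175 176 188]
 [175 174 184 172 153 132 145]
 [129 126 156 167 175 173 176]
 [182 182 183 183 183 184 183]
 [183 179 178 181 183 192 204]
 [175 183 195 202 193 181 176]
 [103 114 118 131 128 121 117]
 [115 115 116 120 120 119 117]
 [120 115 115 117 116 116 115]
 [126 125 124 124 122 116 118]
 [128 128 126 124 124 124 123]
 [127 128 128 126 125 125 124]]
```

View pics/b16.png

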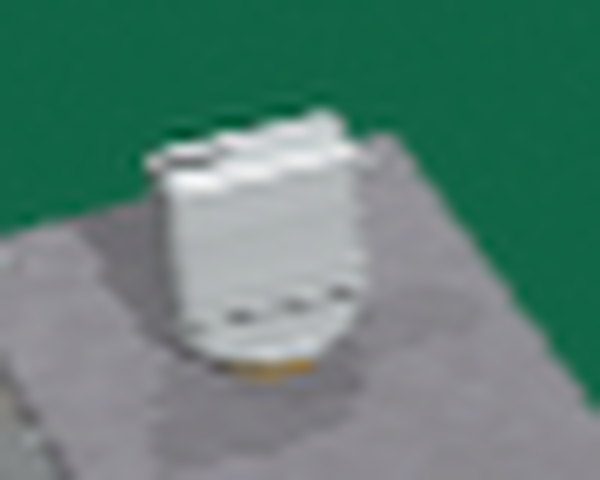

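```bash
python3 -c "
from look import *
for n in ('13','14','15','16'):
    im=cv2.imread(f'pics/scene{n}.png'); print(n); print((im[136:145,210:223].astype(int).sum(2)//3))
"
```

```text
13
[[144 145 146 127 103 122 148 158 154 137 134 143 140]
 [144 146 149 144 109 117 147 158 154 128 117 130 134]
 [146 146 143 136 122 123 146 158 155 126 117 123 131]
 [148 146 144 138 118 122 145 157 156 132 117 122 138]
 [146 145 146 137 118 113 122 125 119 120 123 137 148]
 [145 145 145 145 132 121 121 121 123 140 146 147 147]
 [145 146 146 145 136 128 128 128 129 139 146 147 146]
 [147 135 129 128 128 128 127 127 125 124 135 143 145]
 [139 129 129 129 129 130 130 128 126 126 126 125 136]]
14
[[136 130 156 170 178 157 155 171 172 173 172 173 170]
 [141 153 171 158 155 172 173 181 179 172 170 180 183]
 [109 139 170 189 196 198 197 199 204 205 197 188 160]
 [103  90 102 130 161 179 183 187 187 166 144 122 116]
 [129 128 123 100  91 106 109 115 113 109 110 115 121]
 [129 129 129 123 117 115 114 116 117 120 120 120 119]
 [128 130 129 129 123 118 118 120 119 119 119 120 120]
 [130 130 130 129 128 128 128 127 125 119 121 127 128]
 [132 130 129 130 130 131 129 128 127 127 127 127 126]]
15
[[161 187 190 172 133 115 131 157 170 169 170 171 171]
 [124 133 168 185 185 177 171 172 172 172 17
[... 195 characters left out ...]
03 105 114 116 118 120 120 119 119]
 [128 129 129 128 122 118 118 119 119 118 118 119 119]
 [130 130 129 128 128 129 127 127 126 119 121 126 122]
 [131 129 129 128 130 131 130 128 127 127 127 126 126]]
16
[[150 172 181 169 129 126 156 167 175 173 176 183 183]
 [128 141 167 181 182 182 182 183 183 184 183 183 187]
 [125 159 181 188 183 178 177 180 182 192 204 190 155]
 [ 94 109 145 166 175 182 195 202 193 180 176 154 127]
 [127 125 105  86 100 110 114 125 122 112 108 113 117]
 [127 127 126 121 115 112 112 114 115 119 118 118 117]
 [126 127 127 126 121 116 116 118 116 116 116 117 117]
 [127 128 127 126 127 126 125 125 123 117 119 124 126]
 [129 128 126 127 128 129 127 125 125 125 124 124 124]]
```

```bash
python3 -c "
from look import *
print(workorder.hand_in()); print(get_obs()['clock'])"
```

```text
the job is handed in; nothing more can be done
None
the job is handed in; nothing more can be done
```

The shaft is in the panel, screen and coupling, turned to the clockwise stop and released. I handed the job in at about 31 s; it reports no verdict.

- **Insertion:** The tang went into the slot directly at about 0.26 rad, so no search was needed. It met the slot's floor about 58 mm below the panel's upper face. The largest force I read there was 7 N, after which I backed off.
- **Turning:** I turned the knob clockwise until the torque rose clearly above the switch's own drag, from about 0.05 to 0.11 N m. That was slightly past the panel's short side by my estimate, so I eased the bar back within the slot's play. I then opened the gripper and withdrew it well clear.
- **Last checks:**
  - In the top view the bar is parallel to the panel's short side, to within about 0.03 rad.
  - The fingers are clear of the knob.
  - I never moved the spare shaft, jar, screwdriver or reel, but I did not re-measure them at the end.
- **Disagreement:** After release the skirt looked about 0.7 mm higher in the scene camera than while I held it. Read from that picture, the shaft's end is 56.5 to 58 mm down, against 58.3 mm by the arm. Both are past the required 55.5 mm, the lowest reading by only 1 mm. The difference may be the released shaft leaning, or camera error.

The purple and brown look-alike knobs fell over by themselves early on. The arm had not touched them.

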